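# Turn a drying fertiliser cake on the braked turntable

### The arm

A 6-joint arm with a two-finger parallel gripper is mounted at the origin on the work surface. World frame = base frame: x ahead of the robot, y to its left, z up, the work surface at z = 0. Lengths are in m, angles in rad, forces in N, time in s.
With the tool pointing down it reaches from about 0.325 to 0.75 m from the base axis. Payload 7.6 kg.
Tool frame: the origin (TCP) lies at the very end of the fingers, on their centre line; the grasp point (between the pads) lies 19 mm behind it; y points along the fingers, z is the direction in which the jaws open and shut, and the axes are right-handed (so a half turn about y gives the same grasp; the last joint's range is limited). The gripper opens to 85 mm and grips with 20 to 120 N. Pads are 22 mm wide; open, the fingers measure 114 mm over their backs; the gripper's body (76 mm by 85 mm) begins 54 mm behind the grasp point. The pads swing forward as they close: fully open they stand 13 mm farther back than shut.
Start: joints at [1.222, 0.052, 1.401, -0, 1.689, -0.07], TCP at [0.144, 0.505, 0.231] pointing down, gripper open.
Joint ranges: [-2.9, 2.9], [-0.91, 2.17], [0.12, 2.37], [-1.06, 4.2], [0.26, 2.73], [-2.93, 2.93]. Speed limits (rad/s): [2.57, 2.57, 3.01, 3.14, 3.14, 3.14].

### API

Orientations are given as a unit quaternion [w, x, y, z].
In Python, from workcell import r, cams, job, models gives the robot as it stands. The module is installed in compiled form; this text tells all that it offers.
- The arm moves only by the shell command python3 -m inch 'ROWS' [OPENING] [FORCE]. ROWS is JSON, a list that holds one entry, the list of rows, each a list of 6 numbers: the shift along the tool's x, y, z in cm, then the turn, a rotation vector about the tool's x, y, z in degrees. A call has 1 to 5 rows; each row shifts and turns the commanded pose from where the row before left it, along the tool's axes as they then stand; what a row does not reach is not made up. A row lasts 1/8 s, in which the tool goes at most 62.5 mm and 10.7 degrees, less where a joint would pass 70% of its speed; a pose out of reach is approached as far as the arm can. A call with a gripper value outside its range is refused whole. OPENING is the opening, from -1 (shut) to 1 (fully open), so that 0 is half open, set as the call begins (- or left out, the last holds). The fingers move at their own pace and stop on an object; FORCE is the grip in N (left out, the last holds). Time passes only in rows, so rows that do not move let the fingers close. It gives the time, the measured TCP pose, the force and the opening at its end, in the units of the state.
- r.observe(): the state, without advancing time (a new reading comes with each control period).
- cams.capture(name): name is "side" or "top" or "wrist"; returns a dict with "img" (400x640x3 uint8, red, green, blue), "depth" (400x640 float32, m along the optical axis (not along the pixel's ray), 0 where there is no reading), "K" (3x3 intrinsics, pixels), "pose" (4x4, takes a point from camera to world coordinates). Camera axes: x right, y down, z forward; pixel columns grow to the right and rows downward; lengths in m; the calibration is good to about 2 mm. A picture is of the moment at which its call begins.
- job.close_job(): hands the job in, once; it reports no verdict.
Trained networks look in a picture, given as the dict that the camera call returned (one of the last four; its "shot" number tells which), for a name from the list of things; names that differ only in an ending like _2 or _b are one class to them, and where a whole thing is asked for, a point or a joint stands for the part that bears it (a point fixed in the world has none). Each returns a list of dicts, best first, with "score" (0 to 1); they miss things now and then, are a little off and sometimes report something else, mostly with a low value. They report only what shows in the picture. A call takes as long as a camera call. They do not tell look-alikes from the thing itself.
- models.find_in(picture, name): "bbox" ([left, top, right, bottom] in pixels, round what is visible of it).
The state is a dict: "clock": time; "joint_pos": joint angles; "joint_vel": joint speeds; "effort": joint torques, N m; "eef_pos": TCP position; "orientation": TCP orientation; "ft_force": force on the tool from outside, world axes, zero at the start; "moment": the same for the moment, N m; "opening": opening from 0.0 (shut) to 1.0 (fully open).
Only numpy, scipy, OpenCV 4.12 (cv2) and the standard library are available. Lean on these libraries where they do the work, as an engineer would, in place of code of your own. Each camera call takes 0.05 s, during which the arm holds its last target.

### The job

First swing the red-knobbed brake lever of the turntable over until it snaps into its locked position. Then use the spatula to turn over the fertiliser cake that shows its pale face, so that it comes to rest flat, dark face up and wholly on the turntable; the gripper itself must not touch either cake, don't toss the cake or lift it high, and leave the other cake and everything else where it is. Finish by laying the spatula back down flat on the cork mat and letting go of it.

Things in the scene. Friction and masses are not known exactly. Their poses are not given: they have to be found in the camera images.
- turntable: Black bonsai turntable with a brake, fixed to the steel stool top (z = 0). Origin on the stool top under the wheel's axis, z up. The brake bracket and lever stick out from under the wheel along its -x axis; its foot, 40 mm wide and 10 mm high, reaches out to 151 mm from the wheel's axis.
- wheel_top (a point): Centre of the turntable's flat ribbed-rubber top, 42 mm above the stool top, with the turntable's axes. The wheel is 250 mm in diameter and 12 mm thick (its underside 30 mm above the stool top). It turns freely about the vertical until the brake is locked; the rubber grips the cakes well (friction about 1).
- brake_pivot (a point): Point on the vertical pivot axis of the brake lever, 146 mm from the wheel's axis along the turntable's -x, 22 mm above the stool top. A hub of 26 mm diameter turns about it; its cam and the shoe plate between hub and wheel stand up to 40 mm above the stool top.
- brake_knob (a point): Centre of the top of the upright red knob at the end of the brake lever: knob 17 mm in diameter, from 12 to 38 mm above the stool top, 42 mm from the pivot. The bar between hub and knob is 11 mm wide, 13 to 20 mm above the stool top.
- brake (a joint): Brake lever angle, rad: 0 free, 1.24 locked. It grows counter-clockwise seen from above; at 0 the lever points 0.62 rad clockwise of the turntable's -x axis, at 1.24 as far counter-clockwise of it. An over-centre spring throws it to the nearer end (past 0.62 it snaps home by itself); pushing it over takes about 2 N at the knob. Locked, a rubber shoe holds the wheel's edge.
- cake: The fertiliser cake to be turned: a brittle-looking patty, 62 mm in diameter and 14 mm thick, about 40 g (it varies). Each face is flat out to 20 mm radius and then slopes back to the upright rim, 4 mm high, at 31 mm radius, so the rim's lower edge stands 5 mm above the surface. Pale tan on the face that is up at the start, dark brown below. Origin at its centre; z points out of the pale face.
- cake2: The other fertiliser cake on the turntable, the same size; it has been turned already and shows its dark brown face. It stays as it is. Origin at its centre, z out of the dark face.
- mat: Cork tool mat, 220 mm (x) by 170 mm (y), 4 mm thick, fixed on the stool top. Origin at the centre of its underside.
- spatula: Spatula, 100 g, resting flat on its blade on the mat, the handle standing free in the air. Origin: centre of the blade's underside, x to the front edge, z up. Slippery steel blade (friction 0.3) 80 mm long (x), 60 wide, 2 thick; a 7 mm neck rises to the brown handle, whose axis runs from (x -64, z 26) to (x -162, z 47) mm, rising 0.21 rad; handle 18 mm wide, 16 thick.
- spatula_grip (a point): A good place to grip the spatula's handle, on the handle's axis, 95 mm behind the blade's centre and 32.7 mm above the blade's underside, with the spatula's axes.
- spatula_tip (a point): Middle of the blade's front edge, at its underside (40 mm ahead of the spatula's origin).
- root_pick: Orange plastic root pick with a hooked tip, 170 mm long, 15 mm wide, 13 mm high, lying on the mat beside the spatula. Origin under it: the handle runs from 80 mm behind to 20 mm ahead of it along x, the rod to 90 mm. Leave it.
- tweezers: Steel tweezers, 170 mm long (x), 20 mm wide, 9 mm high, lying on the mat on the other side of the spatula. Origin under their middle. Leave them.
- pot: Teal ceramic pot, 88 mm across the rim, 60 mm high, empty, loose at the back of the stool. Origin at the centre of its underside. Leave it.
- latch_box: White plastic box with a toggle-latch lid, 80 mm (x) by 92 mm (y), 59 mm high, 0.8 kg, at the back of the stool. Origin at the centre of its underside. Leave it.
- wire_spool: Spool of copper-coloured wire, 60 mm in diameter, 24 mm high, loose at the front of the stool. Origin at the centre of its underside. Leave it.
- paste_jar: Grey jar with a green cap, 56 mm in diameter, 55 mm high, loose on the wooden bench to the right. Origin at the centre of its underside. Leave it.
Not all that is in view belongs to the job. There is more than one size of the spatula; the job needs the larger.

How it is judged:
On the way, in this order (a step that is already met when the one before it is completed fails the run):
1. the brake lever is in its locked position, before the cake is raised (value of joint brake above 1.1 rad and angle between cake's own z axis and vertical below 0.2 rad), for 0.2 s.
2. the cake is tipped up by the spatula, the brake still locked (angle between cake's own z axis and vertical above 0.35 rad and contact force between spatula and cake above 0.02 N and value of joint brake above 1.1 rad), for 0.04 s.
At the end, for the whole second after the job is handed in: Brake lever above 1.1 rad. Cake flat (0.14 rad) and dark face up, at rest on the wheel's top, its centre within 97 mm of the axis. Other cake still dark face up. Spatula released and at rest, flat (0.12 rad) on its blade, the blade's centre on the cork mat (value of joint brake above 1.1 rad and angle between cake's own z axis and vertical above 3 rad and z of cake in the frame of wheel_top between 0.004 and 0.01 m and horizontal distance between cake and wheel_top below 0.097 m and linear speed of each of cake, spatula below 0.02 m/s and angle between cake2's own z axis and vertical below 0.1 rad and angle between spatula's own z axis and vertical below 0.12 rad and z of spatula in the frame of mat between 0.001 and 0.009 m and x of spatula in the frame of mat between -0.11 and 0.11 m and y of spatula in the frame of mat between -0.085 and 0.085 m and contact force between the fingers and spatula below 0.05 N); the robot touches nothing.
It fails at once if the gripper or arm touches a cake (contact force between any of the fingers, the arm and cake above 0.2 N or contact force between any of the fingers, the arm and cake2 above 0.2 N).
It fails at once if the cake is tossed or lifted with its centre more than 110 mm above the turntable's top (z of cake in the frame of wheel_top above 0.11 m).
It fails at once if the other cake is moved more than 30 mm (distance of cake2 from where it was at the start of the episode above 0.03 m).
It fails at once if a tool on the mat, the pot, the box, the spool or the jar is moved more than 25 mm (distance of any of root_pick, tweezers, pot, wire_spool, paste_jar, latch_box from where it was at the start of the episode above 0.025 m).
It also fails if it takes over 64 s, if anything falls off the work surface, if the arm or the gripper's body presses on something with over 40 N, if the wrist force passes 120 N, or if a joint passes its speed limit or range.

## Working session

There is one attempt and no reset: what is moved stays moved. The work goes in short steps, Python scripts to look and compute and a shell command to move; the robot and the scene stay as the last step left them, time stands still between calls to the robot, and variables do not carry over. Pictures are saved under pics/ and viewed, and the job is handed in when it is done.

```bash
mkdir -p pics; cat > h.py <<'E'
import numpy as np, cv2
from workcell import r,cams,job,models
from scipy.spatial.transform import Rotation as R
def save(n,img): cv2.imwrite(f'pics/{n}.png',cv2.cvtColor(img,cv2.COLOR_RGB2BGR))
def px2w(c,u,v,z=None,d=None):
    K=c['K'];T=c['pose']; ray=np.linalg.inv(K)@np.array([u,v,1.0])
    if z is None:
        if d is None: d=c['depth'][int(v),int(u)]
        return (T@np.r_[ray*d,1])[:3]
    dw=T[:3,:3]@ray; s=(z-T[2,3])/dw[2]; return T[:3,3]+s*dw
def cloud(c):
    h,w=c['depth'].shape; u,v=np.meshgrid(np.arange(w),np.arange(h)); d=c['depth']
    K=c['K']; P=np.stack([(u-K[0,2])/K[0,0]*d,(v-K[1,2])/K[1,1]*d,d],-1)
    return P@c['pose'][:3,:3].T+c['pose'][:3,3]
def w2px(c,p):
    T=np.linalg.inv(c['pose']); q=T[:3,:3]@np.array(p)+T[:3,3]; q=c['K']@q; return q[:2]/q[2]
E
python3 - <<'E'
from h import *
for n in ['top','side']:
    c=cams.capture(n); save(n+'0',c['img'])
    print(n,c['K'].round(1).tolist(),c['pose'].round(3).tolist())
    for nm in ['turntable','brake_knob','cake','cake2','mat','spatula','root_pick','tweezers','pot','latch_box','wire_spool','paste_jar']:
        print(nm,[(np.round(x['bbox']).astype(int).tolist(),round(x['score'],2)) for x in models.find_in(c,nm)][:4])
o=r.observe(); print(o)
E
```

```text
top [[386.8, 0.0, 318.8], [0.0, 386.8, 198.9], [0.0, 0.0, 1.0]] [[-0.024, -0.991, 0.134, 0.38], [-1.0, 0.026, 0.012, -0.02], [-0.015, -0.134, -0.991, 1.109], [0.0, 0.0, 0.0, 1.0]]
turntable [([239, 140, 241, 197], 0.71), ([322, 112, 412, 220], 0.63)]
brake_knob [([336, 206, 353, 222], 0.43)]
cake [([372, 152, 398, 169], 0.91), ([345, 140, 368, 158], 0.73), ([274, 81, 308, 119], 0.7)]
cake2 [([372, 152, 398, 169], 0.91), ([345, 140, 368, 158], 0.73), ([274, 81, 308, 119], 0.7)]
mat [([231, 129, 295, 206], 0.92), ([309, 245, 329, 268], 0.57)]
spatula [([200, 290, 220, 358], 0.95), ([250, 139, 275, 206], 0.66)]
root_pick [([236, 139, 244, 199], 0.59)]
tweezers [([283, 146, 290, 201], 0.61)]
pot [([273, 84, 308, 117], 0.66)]
latch_box [([314, 84, 348, 121], 0.69)]
wire_spool [([308, 243, 329, 266], 0.89)]
paste_jar [([432, 291, 454, 313], 0.56)]
side [[399.6, 0.0, 321.7], [0.0, 399.6, 208.7], [0.0, 0.0, 1.0]] [[-0.993, -0.056, 0.103, 0.424], [-0.117, 0.49, -0.864, 0.886], [-0.002, -0.87, -0.493, 0.592], [0.0, 0.0, 0.0, 1.0]]
turntable [([250, 178, 349, 223], 0.84), ([416, 169, 431, 189],
[... 600 characters left out ...]
, 279], 0.54)]
{'clock': 1.3, 'joint_pos': array([ 1.22170270e+00,  5.21845784e-02,  1.40072053e+00,  1.49951730e-05,
        1.68860062e+00, -7.02927904e-02]), 'joint_vel': array([ 3.63455631e-04, -8.19069663e-06,  5.66000961e-04,  8.13284727e-04,
        4.40303466e-04, -6.71769263e-05]), 'effort': array([-7.34327296e-04, -3.81528676e+01, -3.60307646e+01, -9.81997391e-05,
        1.57309087e-04, -2.80109546e-06]), 'eef_pos': array([0.14445621, 0.50474824, 0.23132104]), 'orientation': array([ 0.70027872, -0.70021641,  0.09825018, -0.09825267]), 'ft_force': array([-0.24065745,  0.03755856, -0.41066723]), 'moment': array([-0.02807415,  0.04623319,  0.00303908]), 'opening': 1.0001620183564195}
```

View images.

View pics/top0.png

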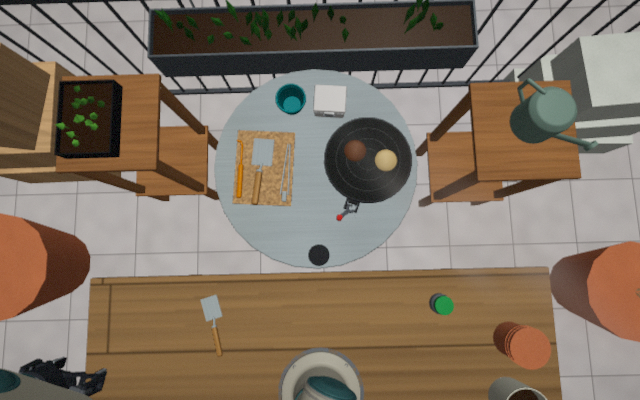

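View pics/side0.png

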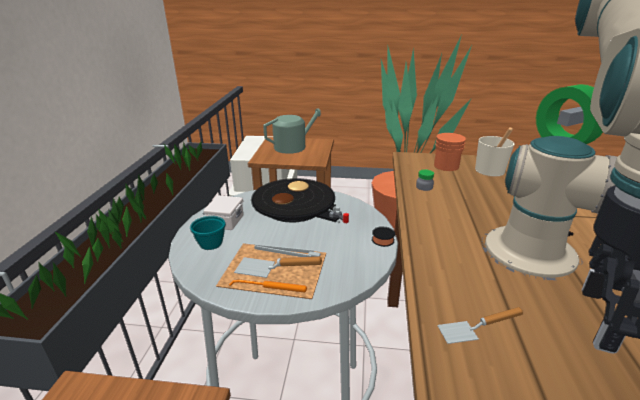

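```bash
python3 - <<'E'
import cv2
im=cv2.imread('pics/top0.png'); cv2.imwrite('pics/top0c.png',cv2.resize(im[100:250,225:425],None,fx=4,fy=4,interpolation=cv2.INTER_CUBIC))
im=cv2.imread('pics/side0.png'); cv2.imwrite('pics/side0c.png',cv2.resize(im[160:310,200:400],None,fx=4,fy=4,interpolation=cv2.INTER_CUBIC))
E
```

```text
(no output)
```

View pics/top0c.png

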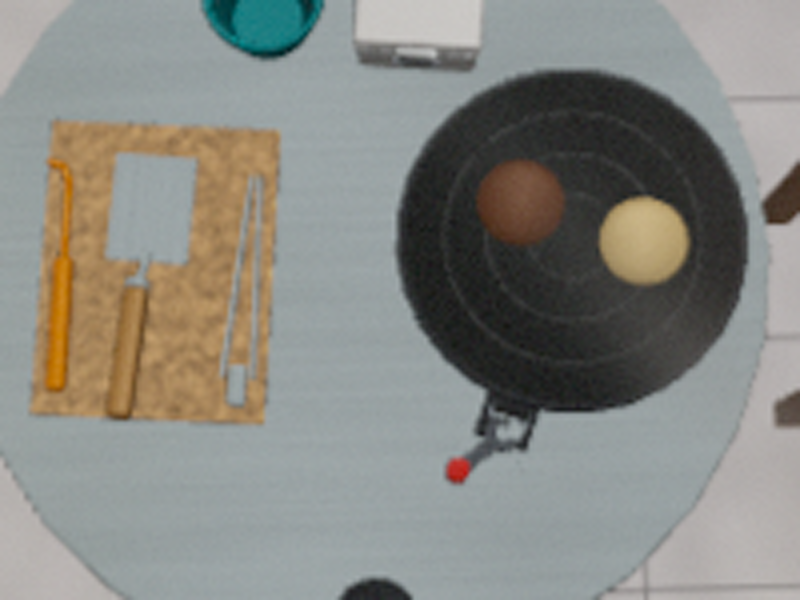

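View pics/side0c.png

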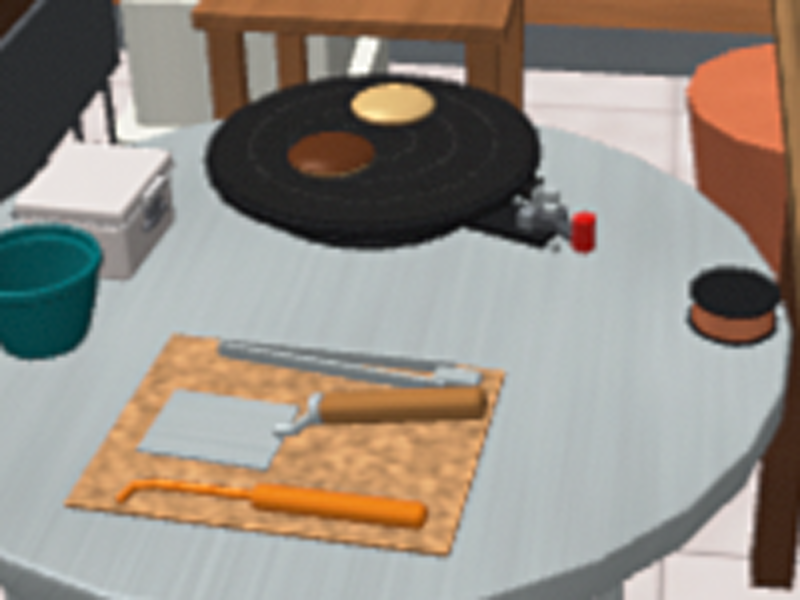

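The top view (image up is +x, left is +y) shows the following:
- **Pale cake:** at about (386,160).
- **Dark cake:** at about (355,150).
- **Red knob:** at about (339,217).
- **Spatula candidates:** one on the mat with its blade at (262,152), and one on the bench with its blade at (211,307).

Next I'll measure these.

```bash
python3 - <<'E'
from h import *
c=cams.capture('top'); P=cloud(c); im=c['img'].astype(int); np.savez('top.npz',img=c['img'],depth=c['depth'],K=c['K'],pose=c['pose'])
hsv=cv2.cvtColor(c['img'],cv2.COLOR_RGB2HSV)
def blob(mask,box,name,z):
    m=np.zeros(mask.shape,bool); l,t,r_,b=box; m[t:b,l:r_]=mask[t:b,l:r_]
    v,u=np.nonzero(m); print(name,len(u),'px',u.mean().round(1),v.mean().round(1),'w',px2w(c,u.mean(),v.mean(),z).round(4),'depthmed',np.median(P[m],0).round(4))
    return m
H,S,V=hsv[...,0],hsv[...,1],hsv[...,2]
blob((H>15)&(H<35)&(S>70)&(V>140),(370,140,405,180),'cake',.049)
blob((S>110)&(H<15)&(V>50),(340,135,371,165),'cake2',.049)
blob((H<8)&(S>150)&(V>100),(330,205,360,225),'knob',.036)
# wheel: points with z ~0.042
m=np.zeros(H.shape,bool); m[100:225,310:425]=True
m&=(V<80)&(abs(P[...,2]-.042)<.012)
v,u=np.nonzero(m); cs,_=cv2.findContours(m.astype(np.uint8),cv2.RETR_EXTERNAL,cv2.CHAIN_APPROX_NONE); k=max(cs,key=cv2.contourArea)
pts=np.array([px2w(c,a+.0,b+.0,.042)[:2] for a,b in k[:,0]])
(x,y),rad=cv2.minEnclosingCircle(pts.astype(np.float32)); print('wheel',x,y,rad, pts.mean(0))
A=np.c_[2*pts,np.ones(len(pts))]; s=np.linalg.lstsq(A,(pts**2).sum(1),rcond=None)[0]; print('lsq',s[:2],np.sqrt(s[2]+s[0]**2+s[1]**2))
for n,uv in dict(bladeTL=(254.3,138.5),bladeTR=(274,139.5),bladeBL=(251.5,164),bladeBR=(271.5,166)).items(): print(n,px2w(c,*uv,.006).round(4))
for n,uv in dict(hA=(259,171),hB=(255,203)).items(): print(n,px2w(c,*uv,.045).round(4), P[uv[1],uv[0]].round(3))
for n,uv in dict(matTL=(237.5,130.5),matTR=(294.5,132.5),matBL=(232.5,203),matBR=(291.5,205.5)).items(): print(n,px2w(c,*uv,.004).round(4))
for n,uv in dict(pinTL=(237,165),pick=(239,197)).items(): print(n,px2w(c,*uv,.01).round(4))
for n,uv in dict(tw=(284,201),tw2=(289,145)).items(): print(n,px2w(c,*uv,.01).round(4))
print('pivot?',px2w(c,350,208,.03).round(4))
for n,uv in dict(sTL=(201,300),sTR=(216,295),sBL=(208,322),sBR=(221,317)).items(): print('small',n,px2w(c,*uv,.0).round(4),P[uv[1],uv[0]].round(3))
E
```

```text
cake 352 px 385.3 159.5 w [ 0.6294 -0.196   0.049 ] depthmed [ 0.628  -0.1947  0.0534]
cake2 352 px 354.5 150.2 w [ 0.6586 -0.1108  0.049 ] depthmed [ 0.6575 -0.1104  0.0535]
knob 23 px 339.0 217.0 w [ 0.4726 -0.062   0.036 ] depthmed [ 0.4726 -0.062   0.0352]
wheel 0.6289203763008118 -0.14420048892498016 0.1275920420885086 [ 0.62297784 -0.14498465]
lsq [ 0.63202152 -0.14646854] 0.12161002349615793
bladeTL [0.7134 0.1791 0.006 ]
bladeTR [0.7087 0.121  0.006 ]
bladeBL [0.6368 0.1875 0.006 ]
bladeBR [0.6293 0.129  0.006 ]
hA [0.607 0.159 0.045] [0.608 0.16  0.039]
hB [0.5167 0.1704 0.045 ] [0.516 0.169 0.053]
matTL [0.7399 0.2294 0.004 ]
matTR [0.7289 0.0604 0.004 ]
matBL [0.5236 0.2429 0.004 ]
matBR [0.512  0.0724 0.004 ]
pinTL [0.6341 0.229  0.01  ]
pick [0.5398 0.2228 0.01  ]
tw [0.5248 0.0932 0.01  ]
tw2 [0.6897 0.0767 0.01  ]
pivot? [ 0.4976 -0.0938  0.03  ]
small sTL [0.2518 0.3309 0.    ] [0.252 0.331 0.   ]
small sTR [0.2646 0.2888 0.    ] [0.265 0.288 0.002]
small sBL [0.1916 0.3103 0.    ] [0.192 0.31  0.002]
small sBR [0.2043 0.2741 0.    ] [ 0.204  0.275 -0.002]
```

```bash
cat >> h.py <<'E'
def st():
    o=r.observe(); q=o['orientation']; return o,np.array(o['eef_pos']),R.from_quat([q[1],q[2],q[3],q[0]]).as_matrix()
def to(p,Rt=None):
    o,e,M=st(); d=M.T@(np.array(p)-e)*100
    rv=R.from_matrix(M.T@Rt).as_rotvec(degrees=True) if Rt is not None else None
    print('t',round(o['clock'],2),'eef',e.round(4),'q',o['joint_pos'].round(3),'F',o['ft_force'].round(2),'op',round(o['opening'],3))
    print('M',M.round(3).tolist()); print('shift cm',d.round(2),'rot',None if rv is None else rv.round(1))
E
python3 - <<'E'
from h import *
to((.48,-.01,.12))
o,e,M=st()
w=cams.capture('wrist'); save('w0',w['img']); print(w['pose'].round(3).tolist())
T=M.T@(w['pose'][:3,3]-e); print('cam in tool',T.round(3), (M.T@w['pose'][:3,:3]).round(3).tolist())
E
```

```text
t 1.35 eef [0.1445 0.5047 0.2313] q [ 1.222  0.052  1.401 -0.     1.689 -0.07 ] F [ 0.14 -0.46  0.13] op 1.001
M [[0.961, 0.0, 0.275], [-0.275, 0.0, 0.961], [0.0, -1.0, 0.0]]
shift cm [ 46.42  11.13 -40.26] rot None
[[0.275, 0.918, 0.285, 0.071], [0.961, -0.263, -0.082, 0.524], [-0.0, 0.297, -0.955, 0.375], [0.0, 0.0, 0.0, 1.0]]
cam in tool [-0.076 -0.144 -0.001] [[-0.0, 0.955, 0.297], [0.0, -0.297, 0.955], [1.0, 0.0, -0.0]]
```

```bash
python3 - <<'E'
import cv2,numpy as np
im=cv2.imread('pics/top0.png'); a=cv2.resize(im[125:215,225:300],None,fx=5,fy=5); b=cv2.resize(im[280:370,185:260],None,fx=5,fy=5)
cv2.imwrite('pics/choice.png',np.hstack([a,b]))
E
```

```text
(no output)
```

View pics/choice.png

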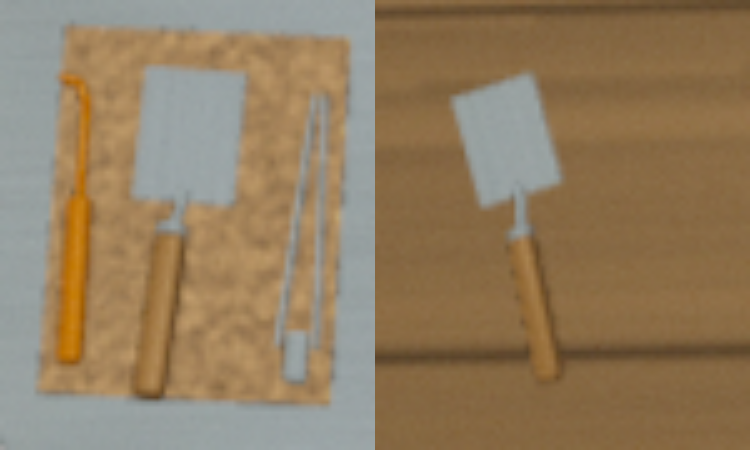

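The candidates:
- **Spatula:** the mat spatula at (262,152) has a blade of about 78x58 mm. The bench one at (211,307) is about 63x44 mm. I take the mat one.
- **Cake:** the pale one at (386,160), not the dark one at (355,150).
- **Knob:** there is only one red knob, at (339,217).

I start with the brake.

```bash
python3 -m inch '[[[4.6,1.0,-4.0,0,0,0],[4.6,1.0,-4.0,0,0,0],[4.6,1.0,-4.0,0,0,0],[4.6,1.0,-4.0,0,0,0],[4.6,1.0,-4.0,0,0,0]]]' -1 60; python3 -m inch '[[[4.6,1.0,-4.0,0,0,0],[4.6,1.0,-4.0,0,0,0],[4.6,1.0,-4.0,0,0,0],[4.6,1.0,-4.0,0,0,0],[4.6,1.0,-4.0,0,0,0]]]'
python3 - <<'E'
from h import *
to((.476,-.025,.023))
o,e,M=st()
w=cams.capture('wrist'); save('w1',w['img'])
for n in ['brake_knob','cake','turntable']: print(n,[(np.round(x['bbox']).astype(int).tolist(),round(x['score'],2)) for x in models.find_in(w,n)][:3])
hsv=cv2.cvtColor(w['img'],cv2.COLOR_RGB2HSV); m=((hsv[...,0]<6)&(hsv[...,1]>180)&(hsv[...,2]>100)); v,u=np.nonzero(m); print(len(u),u.mean(),v.mean(), px2w(w,u.mean(),v.mean(),.03))
E
```

```text
clock: 2.02
eef_pos: [0.3113, 0.2475, 0.1813]
orientation: [0.701, -0.7, 0.098, -0.098]
ft_force: [0.9, 0.8, 0.0]
opening: 0.003
clock: 2.65
eef_pos: [0.4776, -0.0084, 0.1313]
orientation: [0.7, -0.7, 0.098, -0.099]
ft_force: [0.5, 0.7, 0.3]
opening: -0.001
t 2.65 eef [ 0.4776 -0.0084  0.1313] q [-0.095 -0.027  1.682  0.     1.486 -1.387] F [0.49 0.72 0.35] op -0.001
M [[0.961, 0.001, 0.275], [-0.275, 0.0, 0.961], [0.001, -1.0, 0.0]]
shift cm [ 0.29 10.83 -1.65] rot None
brake_knob [([202, 196, 264, 264], 0.85), ([506, 181, 602, 370], 0.45)]
cake [([240, 0, 328, 94], 0.57), ([423, 160, 633, 382], 0.15)]
turntable [([77, 196, 330, 379], 0.79), ([240, 1, 329, 96], 0.17)]
254 244.3464566929134 216.89763779527559 [ 0.47599621 -0.07152478  0.03      ]
```

View pics/w1.png

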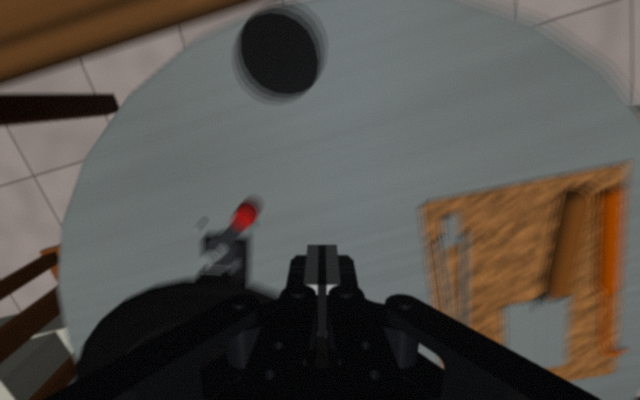

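```bash
python3 -m inch '[[[0,3.6,-0.5,0,0,0],[0,3.6,-0.5,0,0,0],[0,3.6,-0.6,0,0,0],[0,0,-1.2,0,0,0],[0,0,-1.2,0,0,0]]]'; python3 -m inch '[[[0,0,-1.0,0,0,0],[-0.2,0,-1.0,0,0,0],[-0.2,0,-0.8,0,0,0],[0,0,0,0,0,0]]]' 
python3 - <<'E'
from h import *
to((.476,-.025,.15))
c=cams.capture('top'); save('top2',cv2.resize(c['img'][180:240,320:400],None,fx=8,fy=8))
w=cams.capture('wrist'); save('w2',w['img'])
hsv=cv2.cvtColor(w['img'],cv2.COLOR_RGB2HSV); m=((hsv[...,0]<6)&(hsv[...,1]>180)&(hsv[...,2]>100)); v,u=np.nonzero(m); print(len(u),u.mean(),v.mean(), px2w(w,u.mean(),v.mean(),.033))
E
```

```text
clock: 3.48
eef_pos: [0.466, -0.0444, 0.025]
orientation: [0.701, -0.7, 0.097, -0.098]
ft_force: [-5.6, 13.4, 1.3]
opening: 0.001
clock: 3.98
eef_pos: [0.4487, -0.0695, 0.0231]
orientation: [0.701, -0.7, 0.103, -0.093]
ft_force: [-26.7, 9.4, 11.6]
opening: 0.002
t 3.98 eef [ 0.4487 -0.0695  0.0231] q [-0.235  0.051  1.836  0.     1.268 -1.527] F [-26.65   9.36  11.57] op 0.002
M [[0.961, -0.014, 0.276], [-0.276, 0.004, 0.961], [-0.014, -1.0, -0.0]]
shift cm [  1.22 -12.71   5.03] rot None
116 273.98275862068965 294.86206896551727 [ 0.45420186 -0.09488459  0.033     ]
```

View pics/w2.png

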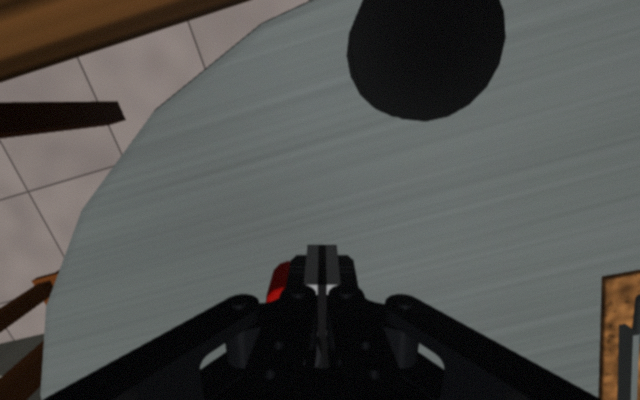

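```bash
python3 -m inch '[[[-0.5,0,1.0,0,0,0],[-1,0,2.5,0,0,0],[0,-5.0,2,0,0,0],[0,-5.0,3,0,0,0],[0,0,0,0,0,0]]]' 
python3 - <<'E'
from h import *
to((.476,-.025,.15))
w=cams.capture('wrist'); save('w3',w['img'])
hsv=cv2.cvtColor(w['img'],cv2.COLOR_RGB2HSV); m=((hsv[...,0]<6)&(hsv[...,1]>180)&(hsv[...,2]>100)); v,u=np.nonzero(m); print(len(u),u.mean(),v.mean(), px2w(w,u.mean(),v.mean(),.033))
c=cams.capture('top'); save('top3',cv2.resize(c['img'][100:240,320:420],None,fx=4,fy=4))
hsv=cv2.cvtColor(c['img'],cv2.COLOR_RGB2HSV); m=((hsv[...,0]<6)&(hsv[...,1]>180)&(hsv[...,2]>100)); m[:,:320]=0;m[:,400:]=0;m[:190]=0;m[235:]=0;v,u=np.nonzero(m); print(len(u),u.mean(),v.mean(), px2w(c,u.mean(),v.mean(),.036))
E
```

```text
clock: 4.7
eef_pos: [0.4665, 0.0163, 0.1301]
orientation: [0.701, -0.7, 0.093, -0.102]
ft_force: [-0.3, 0.5, 0.4]
opening: -0.001
t 4.7 eef [0.4665 0.0163 0.1301] q [-0.044 -0.067  1.723  0.     1.472 -1.339] F [-0.34  0.5   0.41] op -0.001
M [[0.962, 0.013, 0.273], [-0.273, -0.0, 0.962], [0.013, -1.0, 0.003]]
shift cm [ 2.06 -1.98 -3.71] rot None
287 196.24738675958187 223.42160278745644 [ 0.46002378 -0.0827151   0.033     ]
18 344.8888888888889 221.33333333333334 [ 0.46011749 -0.07797913  0.036     ]
```

View pics/w3.png

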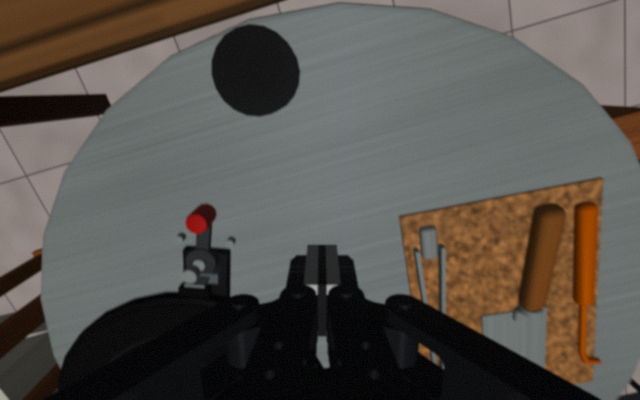

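View pics/top3.png

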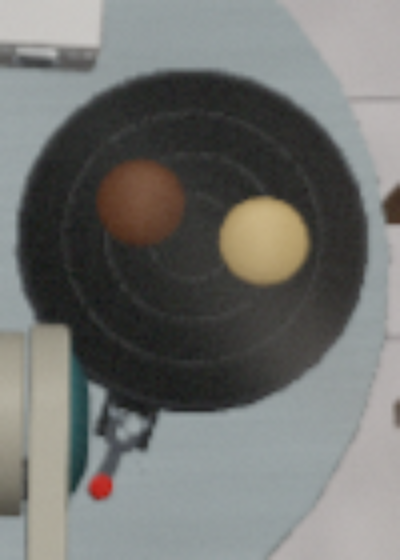

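```bash
python3 -m inch '[[[0,0,0,0,0,0],[0,0,0,0,0,0]]]' 
python3 - <<'E'
from h import *
for k in range(2):
    w=cams.capture('wrist'); save('w4%d'%k,w['img'])
    hsv=cv2.cvtColor(w['img'],cv2.COLOR_RGB2HSV); m=((hsv[...,0]<6)&(hsv[...,1]>180)&(hsv[...,2]>100)); v,u=np.nonzero(m); print(len(u),u.mean(),v.mean(), px2w(w,u.mean(),v.mean(),.033))
E
```

```text
clock: 5.05
eef_pos: [0.4625, 0.0147, 0.1224]
orientation: [-0.7, 0.7, -0.099, 0.098]
ft_force: [-0.2, 0.2, -0.5]
opening: 0.001
309 197.75080906148867 234.8770226537217 [ 0.46101362 -0.08291543  0.033     ]
307 197.50162866449512 234.71335504885994 [ 0.46100052 -0.08304556  0.033     ]
```

View pics/w41.png

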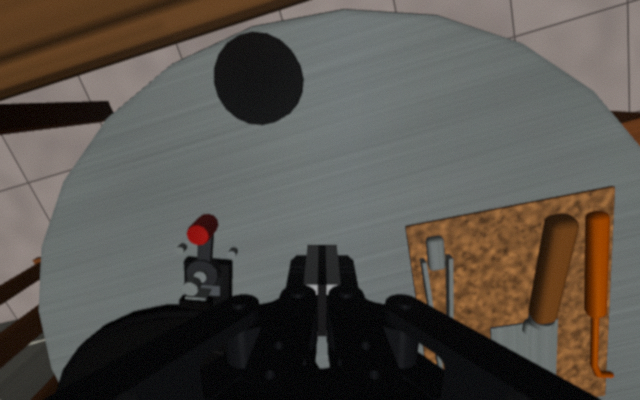

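```bash
python3 - <<'E'
from h import *
w=cams.capture('wrist'); save('w5',cv2.resize(w['img'][190:310,150:270],None,fx=5,fy=5,interpolation=cv2.INTER_CUBIC))
P=cloud(w)
for u,v in [(181,246),(183,247),(234,250),(233,252),(198,234),(210,220),(207,253),(200,275),(185,287),(207,290),(215,262)]:
    print(u,v,w['img'][v,u],P[v,u].round(4))
E
```

```text
181 246 [54 59 55] [ 0.4736 -0.1112  0.011 ]
183 247 [46 47 47] [ 0.4749 -0.11    0.0109]
234 250 [42 45 44] [ 0.4895 -0.0705  0.01  ]
233 252 [ 93 100 100] [ 0.4898 -0.0706  0.0133]
198 234 [144  19  18] [ 0.4587 -0.0791  0.0398]
210 220 [49 18 16] [ 0.4551 -0.0735  0.0244]
207 253 [42 43 46] [ 0.4818 -0.0879  0.0208]
200 275 [112 118 118] [ 0.4964 -0.0978  0.0263]
185 287 [113 119 117] [ 0.4985 -0.1074  0.0365]
207 290 [37 39 38] [ 0.5101 -0.0967  0.0278]
215 262 [15 17 18] [ 0.4931 -0.087   0.0161]
```

View pics/w5.png

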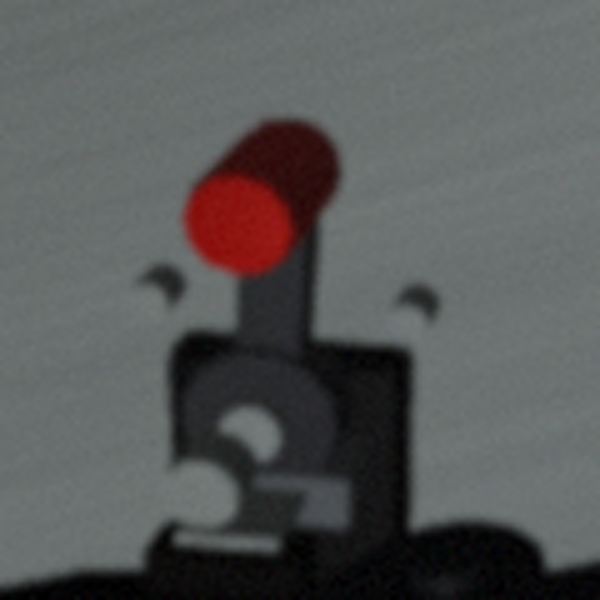

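```bash
python3 - <<'E'
from h import *
to((.470,-.035,.027)); to((.470,-.06,.027))
E
```

```text
t 5.2 eef [0.4628 0.0149 0.1227] q [-0.048 -0.06   1.731  0.     1.471 -1.339] F [ 0.83 -0.18  0.44] op 0.001
M [[0.961, -0.001, 0.276], [-0.276, 0.0, 0.961], [-0.001, -1.0, -0.0]]
shift cm [ 2.08  9.57 -4.6 ] rot None
t 5.2 eef [0.4628 0.0149 0.1227] q [-0.048 -0.06   1.731  0.     1.471 -1.339] F [ 0.83 -0.18  0.44] op 0.001
M [[0.961, -0.001, 0.276], [-0.276, 0.0, 0.961], [-0.001, -1.0, -0.0]]
shift cm [ 2.77  9.57 -7.  ] rot None
```

```bash
python3 -m inch '[[[0.7,4.8,-2.3,0,0,0],[1.4,4.8,-2.3,0,0,0],[0.3,0,-1.0,0,0,0],[0.3,0,-1.0,0,0,0],[0.2,0,-1.0,0,0,0]]]';  python3 -m inch '[[[0.1,0,-1.0,0,0,0],[0.1,0,-0.6,0,0,0],[0,0,0,0,0,0]]]'
python3 - <<'E'
from h import *
to((.476,-.025,.15))
w=cams.capture('wrist'); save('w6',w['img'])
E
```

```text
clock: 5.82
eef_pos: [0.4713, -0.0659, 0.0295]
orientation: [0.701, -0.7, 0.097, -0.099]
ft_force: [0.0, 6.2, 1.8]
opening: -0.002
clock: 6.2
eef_pos: [0.4676, -0.0824, 0.0275]
orientation: [-0.7, 0.7, -0.098, 0.099]
ft_force: [-0.2, -0.3, 0.6]
opening: 0.003
t 6.2 eef [ 0.4676 -0.0824  0.0275] q [-0.252  0.09   1.785 -0.     1.266 -1.543] F [-0.22 -0.32  0.64] op 0.003
M [[0.961, 0.001, 0.276], [-0.276, -0.001, 0.961], [0.001, -1.0, -0.0]]
shift cm [ -0.76 -12.25   5.74] rot None
```

View pics/w6.png

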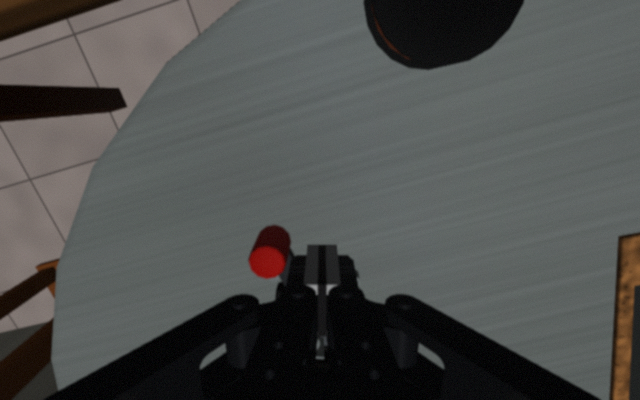

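```bash
python3 -m inch '[[[0,-1.0,1,0,0,0],[0,-5.5,1,0,0,0],[0.75,-2.5,4.9,0,0,0],[0.75,-1.2,5.0,0,0,0],[0.75,-1.2,5.0,0,0,0]]]' 0 40;  python3 -m inch '[[[0.75,-1.2,5.0,0,0,0],[0.75,0,5.0,0,0,0],[0,0,0,0,-9.7,0],[0,0,0,0,0,0]]]'
python3 - <<'E'
from h import *
h=np.radians(-6.3); Rt=np.array([[np.cos(h),0,-np.sin(h)],[np.sin(h),0,np.cos(h)],[0,-1,0]])
to((.578,.165,.0177),Rt)
w=cams.capture('wrist'); save('w7',w['img'])
c=cams.capture('top'); save('top7',cv2.resize(c['img'][100:240,225:425],None,fx=4,fy=4))
m=None
for n in ['spatula','spatula_grip','spatula_tip','mat','root_pick','tweezers']: print(n,[(np.round(x['bbox']).astype(int).tolist(),round(x['score'],2)) for x in models.find_in(w,n)][:3])
np.savez('w7.npz',img=w['img'],depth=w['depth'],K=w['K'],pose=w['pose'])
E
```

```text
clock: 6.88
eef_pos: [0.5363, 0.0768, 0.1428]
orientation: [0.7, -0.7, 0.098, -0.099]
ft_force: [0.5, -0.7, -0.9]
opening: 0.5
clock: 7.38
eef_pos: [0.5774, 0.1677, 0.1535]
orientation: [-0.706, 0.706, -0.039, 0.039]
ft_force: [0.6, 0.1, -0.4]
opening: 0.501
t 7.38 eef [0.5774 0.1677 0.1535] q [ 0.221  0.301  1.276 -0.     1.564 -1.24 ] F [ 0.6   0.12 -0.41] op 0.501
M [[0.994, -0.0, 0.109], [-0.109, -0.0, 0.994], [-0.0, -1.0, -0.0]]
shift cm [ 0.09 13.58 -0.26] rot [ 0.  0. -0.]
spatula [([1, 116, 7, 140], 0.75), ([285, 105, 348, 313], 0.71)]
spatula_grip [([288, 106, 349, 319], 0.58)]
spatula_tip [([286, 107, 351, 314], 0.86)]
mat [([201, 112, 405, 333], 0.91)]
root_pick []
tweezers [([213, 130, 249, 270], 0.65), ([0, 287, 47, 351], 0.39)]
```

View pics/w7.png

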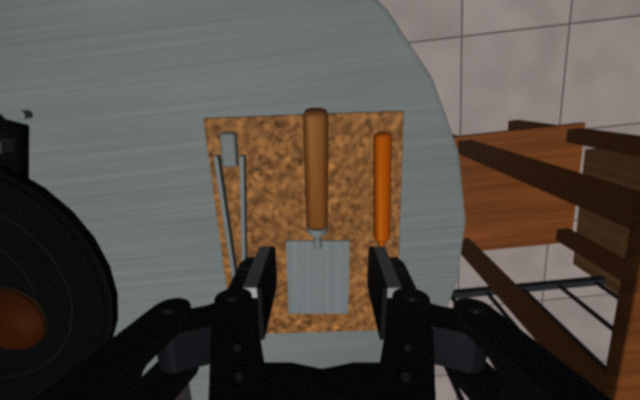

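View pics/top7.png

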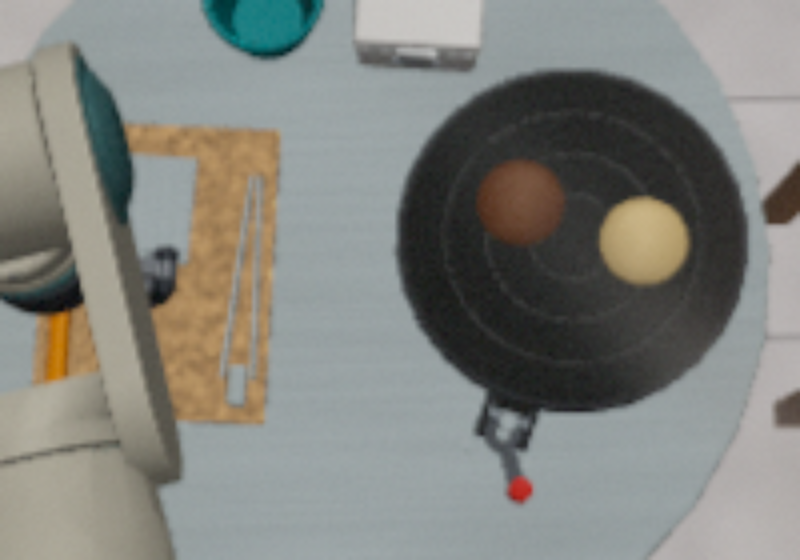

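```bash
python3 - <<'E'
import numpy as np
D=[(1.222,.052,1.401,.1445,.5047,.2313),(-.095,-.027,1.682,.4776,-.0084,.1313),(-.048,-.06,1.731,.4628,.0149,.1227),(-.252,.09,1.785,.4676,-.0824,.0275),(.221,.301,1.276,.5774,.1677,.1535)]
from scipy.optimize import least_squares
def f(p):
    a1,L1,L2,c,lat=p; e=[]
    for q1,q2,q3,x,y,z in D:
        rr=x*np.cos(q1)+y*np.sin(q1); l=-x*np.sin(q1)+y*np.cos(q1)
        e+=[a1+L1*np.sin(q2)+L2*np.sin(q2+q3)-rr, c+L1*np.cos(q2)+L2*np.cos(q2+q3)-z, l-lat]
    return e
s=least_squares(f,[0,.4,.4,0,.037]); print(s.x,np.abs(s.fun).max())
a=np.load('w7.npz'); from h import *
w={k:a[k] for k in a}
for n,uv,z in [('bl',(286,241),.005),('br',(349,241),.005),('fl',(289,313),.005),('fr',(349,312),.005),('h0',(317,228),.04),('h1',(315.5,120),.055)]: print(n,px2w(w,*uv,z=z).round(4))
E
```

```text
[-0.00939295  0.369436    0.49652773 -0.19531851  0.03691357] 0.02416457806942307
bl [0.6307 0.1266 0.005 ]
br [0.6371 0.1859 0.005 ]
fl [0.7101 0.1185 0.005 ]
fr [0.7155 0.1792 0.005 ]
h0 [0.6065 0.1594 0.04  ]
h1 [0.519  0.1684 0.055 ]
```

```bash
python3 -m inch '[[[0.2,4.5,-0.5,0,-0.6,0],[0,4.5,0,0,0,0],[0,4.0,0,0,0,0],[0,0.5,0,0,0,0],[0,0,0,0,0,0]]]' 0 40; python3 - <<'E'
from h import *
to((.579,.162,.0177))
E
python3 -m inch '[[[0,0,0,0,0,0],[0,0,0,0,0,0],[0,0,0,0,0,0],[0,0,0,0,0,0]]]' -1 110; python3 -m inch '[[[0,-2,0,0,0,0],[0,-4,0,0,0,0],[0,-4,0,0,0,0],[0,0,0,0,0,0]]]'
python3 - <<'E'
from h import *
to((.579,.162,.0177))
w=cams.capture('wrist'); save('w8',w['img']); np.savez('w8.npz',img=w['img'],depth=w['depth'],K=w['K'],pose=w['pose'])
c=cams.capture('side'); save('side8',cv2.resize(c['img'][160:310,200:400],None,fx=4,fy=4,interpolation=cv2.INTER_CUBIC))
E
```

```text
clock: 8.4
eef_pos: [0.5797, 0.1614, 0.0196]
orientation: [0.706, -0.706, 0.035, -0.036]
ft_force: [0.9, 0.6, 0.5]
opening: 0.502
t 8.4 eef [0.5797 0.1614 0.0196] q [ 0.21   0.429  1.396  0.     1.315 -1.261] F [0.91 0.58 0.53] op 0.502
M [[0.995, 0.001, 0.099], [-0.099, 0.0, 0.995], [0.001, -1.0, 0.001]]
shift cm [-0.08  0.19  0.05] rot None
clock: 8.9
eef_pos: [0.5803, 0.1616, 0.0206]
orientation: [0.707, -0.706, 0.034, -0.036]
ft_force: [-2.0, 0.4, 5.9]
opening: 0.188
clock: 9.4
eef_pos: [0.5812, 0.1618, 0.1241]
orientation: [0.707, -0.705, 0.032, -0.038]
ft_force: [0.9, -0.0, -0.7]
opening: 0.187
t 9.4 eef [0.5812 0.1618 0.1241] q [ 0.21   0.32   1.313  0.     1.499 -1.262] F [ 0.9  -0.01 -0.75] op 0.187
M [[0.995, 0.009, 0.099], [-0.099, 0.002, 0.995], [0.009, -1.0, 0.003]]
shift cm [-0.31 10.63 -0.03] rot None
```

View pics/w8.png

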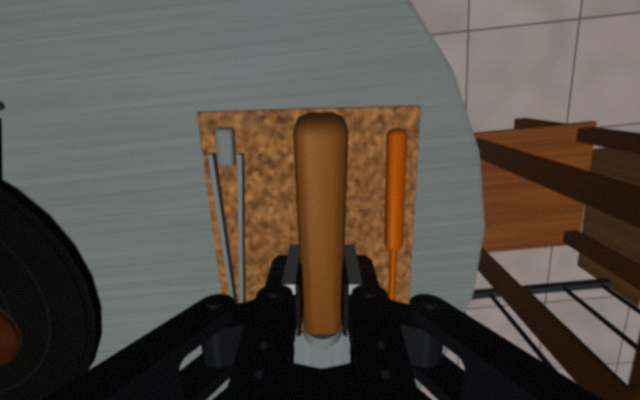

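View pics/side8.png

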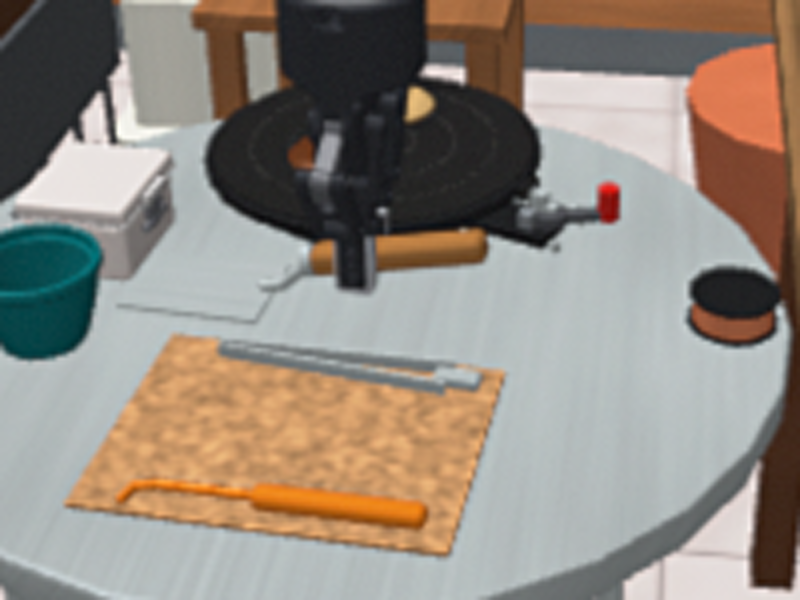

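```bash
python3 -m inch '[[[0,-1,0,10,0,0],[0,0,0,10,0,0],[0,0,0,0,0,0]]]' ; python3 - <<'E'
from h import *
to((.579,.162,.0177))
E
```

```text
clock: 9.88
eef_pos: [0.578, 0.1591, 0.1259]
orientation: [0.818, -0.573, 0.031, -0.041]
ft_force: [0.2, -0.9, -0.9]
opening: 0.188
t 9.88 eef [0.578  0.1591 0.1259] q [ 0.047  0.257  1.42   0.348  1.424 -1.464] F [ 0.24 -0.88 -0.92] op 0.188
M [[0.995, 0.031, 0.098], [-0.103, 0.339, 0.935], [-0.005, -0.94, 0.341]]
shift cm [ 0.12 10.27 -3.4 ] rot None
```

```bash
python3 -m inch '[[[0,0,0,-10,0,0],[0,0,0,-10,-5,0],[0,0,0,0,0,0]]]' ; python3 - <<'E'
from h import *
Rt=np.array([[1,0,0],[0,0,1],[0,-1,0]])
to((.432,-.1955,.10),Rt)
E
```

```text
clock: 10.25
eef_pos: [0.5786, 0.1641, 0.1279]
orientation: [0.709, -0.706, 0.001, -0.007]
ft_force: [-0.4, 1.1, -1.3]
opening: 0.187
t 10.25 eef [0.5786 0.1641 0.1279] q [ 0.214  0.313  1.314  0.003  1.507 -1.346] F [-0.4   1.09 -1.34] op 0.187
M [[1.0, 0.007, 0.011], [-0.011, 0.004, 1.0], [0.007, -1.0, 0.004]]
shift cm [-14.27   2.52 -36.14] rot [-0.3 -0.7  0.4]
```

```bash
python3 -m inch '[[[-2,0.3,-5.1,-0.3,-0.6,0.4],[-2,0.3,-5.2,0,0,0],[-2,0.3,-5.2,0,0,0],[-2,0.3,-5.2,0,0,0],[-2,0.3,-5.2,0,0,0]]]' ;python3 -m inch '[[[-2,0.3,-5.2,0,0,0],[-2,0.3,-5.2,0,0,0],[0,0,0,0,0,0],[0,0,0,0,0,0]]]' ; python3 - <<'E'
from h import *
Rt=np.array([[1,0,0],[0,0,1],[0,-1,0]])
to((.432,-.1955,.064),Rt)
c=cams.capture('top'); save('top9',cv2.resize(c['img'][100:240,300:440],None,fx=5,fy=5,interpolation=cv2.INTER_CUBIC)); np.savez('t9.npz',img=c['img'],depth=c['depth'],K=c['K'],pose=c['pose'])
w=cams.capture('wrist'); save('w9',w['img'])
E
```

```text
clock: 10.88
eef_pos: [0.4759, -0.0985, 0.1119]
orientation: [0.708, -0.706, 0.002, -0.003]
ft_force: [0.6, -0.1, -1.5]
opening: 0.184
clock: 11.38
eef_pos: [0.4364, -0.2005, 0.106]
orientation: [0.708, -0.706, 0.002, -0.003]
ft_force: [0.2, -0.2, -1.3]
opening: 0.185
t 11.38 eef [ 0.4364 -0.2005  0.106 ] q [-5.090e-01  6.000e-03  1.702e+00  2.000e-03  1.435e+00 -2.073e+00] F [ 0.17 -0.21 -1.33] op 0.185
M [[1.0, 0.0, 0.007], [-0.007, 0.002, 1.0], [0.0, -1.0, 0.002]]
shift cm [-0.45  4.2   0.49] rot [-0.1 -0.4  0. ]
```

View pics/top9.png

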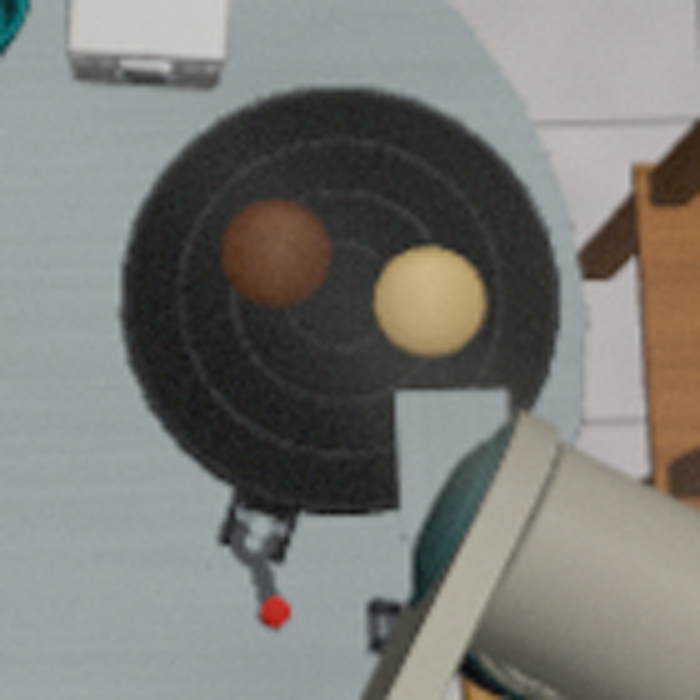

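View pics/w9.png

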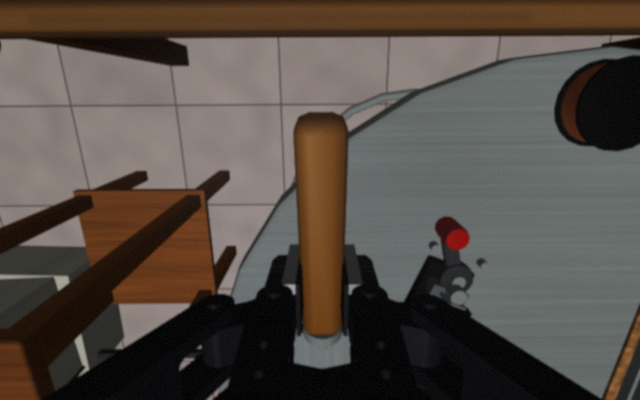

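```bash
cat > kin.py <<'E'
import numpy as np
from scipy.optimize import least_squares
from scipy.spatial.transform import Rotation as R
D=[([1.2217,.05218,1.40072,0,1.6886,-.0703],[.14446,.50475,.23132]),
([-.048,-.06,1.731,0,1.471,-1.339],[.4628,.0149,.1227]),([-.252,.09,1.785,0,1.266,-1.543],[.4676,-.0824,.0275]),
([.221,.301,1.276,0,1.564,-1.24],[.5774,.1677,.1535]),([.210,.429,1.396,0,1.315,-1.261],[.5797,.1614,.0196]),
([.047,.257,1.42,.348,1.424,-1.464],[.578,.1591,.1259]),([.214,.313,1.314,.003,1.507,-1.346],[.5786,.1641,.1279]),([-.509,.006,1.702,.002,1.435,-2.073],[.4364,-.2005,.106])]
ax=lambda a,t:R.from_rotvec(np.eye(3)[a]*t).as_matrix()
A=np.array([[0,0,-1.],[-1,0,0],[0,1,0]])  # tool axes in last link frame (cols)
def fk(q,p):
    a1,d1,L1,e2,L2,L3,la,lb=p
    R1=ax(2,q[0]);R2=R1@ax(1,q[1]);R3=R2@ax(1,q[2]);R4=R3@ax(2,q[3]);R5=R4@ax(1,q[4]);R6=R5@ax(2,q[5])
    pos=R1@[a1,la,d1]+R2@[0,0,L1]+R3@[e2,0,L2]+R4@[0,lb,0]+R5@[0,0,L3]
    return pos,R6@A
def f(p): return np.concatenate([fk(q,p)[0]-x for q,x in D]+[1e-3*(np.array(p)-p0)])
p0=np.array([0,.3,.4,0,.4,.3,.037,0])
s=least_squares(f,p0); P=s.x
if __name__=='__main__':
    print(P.round(4),np.abs(s.fun).max())
    print(fk(D[5][0],P)[1].round(3).tolist())
E
python3 kin.py; python3 - <<'E'
from h import *
a=np.load('t9.npz'); c={k:a[k] for k in a}
for uv in [(378.8,178.2),(401.6,177.4)]: print(px2w(c,*uv,z=.0914).round(4))
print('cake',px2w(c,300+430.5/5,100+300/5,.049).round(4),'cake2',px2w(c,300+275.5/5,100+252.5/5,.049).round(4))
pts=[(122,300),(559,290),(345,87),(345,513)]
for u,v in pts: print(px2w(c,300+u/5,100+v/5,.042).round(4))
E
```

```text
[ 4.000e-04  2.075e-01  3.527e-01  1.065e-01  4.957e-01  2.811e-01
  3.700e-02 -0.000e+00] 0.00026002464697955086
[[0.995, 0.031, 0.099], [-0.103, 0.339, 0.935], [-0.004, -0.94, 0.341]]
[ 0.5689 -0.1691  0.0914]
[ 0.5695 -0.2299  0.0914]
cake [ 0.628 -0.198  0.049] cake2 [ 0.6576 -0.1125  0.049 ]
[ 0.6343 -0.0256  0.042 ]
[ 0.6334 -0.2716  0.042 ]
[ 0.7555 -0.1563  0.042 ]
[ 0.51   -0.1462  0.042 ]
```

```bash
cat > ik.py <<'E'
from kin import *
LO=np.array([-2.9,-.91,.12,-1.06,.26,-2.93]);HI=np.array([2.9,2.17,2.37,4.2,2.73,2.93])
def ik(p,M,q0):
    g=lambda q:(lambda pr:np.concatenate([(pr[0]-p)*5,R.from_matrix(M.T@pr[1]).as_rotvec()]))(fk(q,P))
    s=least_squares(g,np.clip(q0,LO+1e-3,HI-1e-3),bounds=(LO,HI)); return s.x,np.linalg.norm(s.fun)
def pose(E,th,h,pitch=0,edge=-.03):
    M0=np.array([[1,0,0],[0,np.sin(th),np.cos(th)],[0,-np.cos(th),np.sin(th)]])
    M=ax(2,h)@M0@ax(2,pitch)
    return np.array(E)-M@np.array([.0935,.0166,edge]),M
E
python3 - <<'E'
from ik import *
for hd in [0,-20,20]:
    q=np.array([-.509,.006,1.702,.0,1.435,-2.07])
    for th in [0,20,40,60,80,90,100,110,115]:
        p,M=pose((.575,-.165,.045),np.radians(th),np.radians(hd)); q,e=ik(p,M,q); print(hd,th,p.round(3),q.round(2),round(e,4))
E
```

```text
0 0 [ 0.481 -0.135  0.062] [-0.35  0.11  1.69 -0.    1.34 -1.92] 0.0
0 20 [ 0.481 -0.142  0.071] [-0.53  0.22  1.58  0.3   1.52 -2.14] 0.0
0 40 [ 0.481 -0.153  0.077] [-0.67  0.4   1.45  0.54  1.74 -2.27] 0.0
0 60 [ 0.481 -0.164  0.079] [-0.76  0.62  1.32  0.75  1.96 -2.32] 0.0
0 80 [ 0.481 -0.176  0.077] [-0.81  0.84  1.19  0.96  2.17 -2.3 ] 0.0
0 90 [ 0.481 -0.182  0.075] [-0.82  0.95  1.13  1.08  2.26 -2.26] 0.0
0 100 [ 0.481 -0.187  0.072] [-0.82  1.06  1.08  1.22  2.35 -2.21] 0.0
0 110 [ 0.481 -0.191  0.068] [-0.81  1.16  1.04  1.38  2.42 -2.14] 0.0
0 115 [ 0.481 -0.193  0.065] [-0.81  1.2   1.03  1.47  2.46 -2.09] 0.0
-20 0 [ 0.497 -0.105  0.062] [-0.28  0.13  1.66 -0.    1.35 -1.5 ] 0.0
-20 20 [ 0.495 -0.112  0.071] [-0.49  0.13  1.68  0.35  1.39 -1.78] 0.0
-20 40 [ 0.491 -0.121  0.077] [-0.67  0.23  1.66  0.66  1.52 -2.02] 0.0
-20 60 [ 0.487 -0.132  0.079] [-0.8   0.41  1.61  0.9   1.69 -2.18] 0.0
-20 80 [ 0.483 -0.143  0.077] [-0.87  0.63  1.54  1.11  1.88 -2.29] 0.0
-20 90 [ 0.481 -0.149  0.075] [-0.89  0.75  1.49  1.22  1.98 -2.31] 0.0
-20 100 [ 0.48  -0.153  0.072] [-0.89  0.87  1.44  1.33  2.08 -2.33] 0.0
-20 110 [ 0.478 -0.157  0.068] [-0.87  0.98  1.39  1.44  2.18 -2.32] 0.0
-20 115 [ 0.478 -0.159  0.065] [-0.86  1.04  1.37  1.51  2.23 -2.31] 0.0
20 0 [ 0.477 -0.169  0.062] [-0.41  0.13  1.67 -0.    1.35 -2.33] 0.0
20 20 [ 0.479 -0.176  0.071] [-0.54  0.33  1.45  0.22  1.64 -2.48] 0.0
20 40 [ 0.483 -0.185  0.077] [-0.63  0.56  1.23  0.39  1.93 -2.53] 0.0
20 60 [ 0.487 -0.196  0.079] [-0.69  0.82  1.01  0.58  2.21 -2.49] 0.0
20 80 [ 0.491 -0.207  0.077] [-0.72  1.06  0.82  0.83  2.45 -2.34] 0.0
20 90 [ 0.493 -0.213  0.075] [-0.73  1.18  0.74  1.01  2.55 -2.22] 0.0
20 100 [ 0.495 -0.217  0.072] [-0.73  1.28  0.68  1.23  2.62 -2.05] 0.0
20 110 [ 0.496 -0.221  0.068] [-0.72  1.37  0.64  1.48  2.67 -1.85] 0.0
20 115 [ 0.497 -0.223  0.065] [-0.72  1.41  0.63  1.62  2.69 -1.74] 0.0
```

```bash
python3 -m inch '[[[0.6,1.5,0.2,0,-0.4,3],[0.6,1.6,0.15,0,0,0],[0,0,0,0,0,0],[0,0,0,0,0,0]]]' ; python3 - <<'E'
from h import *
to((.449,-.197,.066))
c=cams.capture('side'); save('side10',cv2.resize(c['img'][160:250,230:350],None,fx=6,fy=6,interpolation=cv2.INTER_CUBIC))
E
```

```text
clock: 11.98
eef_pos: [0.4479, -0.197, 0.0753]
orientation: [0.707, -0.706, 0.017, 0.019]
ft_force: [0.4, -0.4, -0.3]
opening: 0.187
t 11.97 eef [ 0.4479 -0.197   0.0753] q [-0.477  0.102  1.668 -0.023  1.418 -2.046] F [ 0.43 -0.39 -0.28] op 0.187
M [[0.999, -0.051, -0.002], [0.002, 0.001, 1.0], [-0.051, -0.999, 0.001]]
shift cm [ 0.16  0.92 -0.  ] rot None
```

View pics/side10.png

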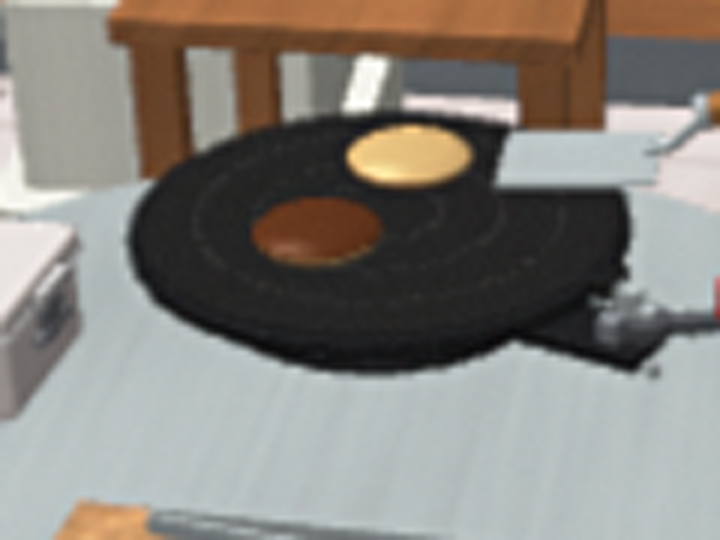

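```bash
python3 -m inch '[[[0,0.7,0,0,0,0],[0,0,0,0,0,0]]]'; python3 -m inch '[[[0,0.2,0,0,0,0],[0,0,0,0,0,0]]]';python3 -m inch '[[[0,0.15,0,0,0,0],[0,0,0,0,0,0]]]'
```

```text
clock: 12.28
eef_pos: [0.4471, -0.1971, 0.0676]
orientation: [0.707, -0.706, 0.018, 0.019]
ft_force: [-0.1, 0.2, -1.0]
opening: 0.189
clock: 12.52
eef_pos: [0.4475, -0.1973, 0.0662]
orientation: [0.707, -0.706, 0.018, 0.019]
ft_force: [-0.9, 0.1, -0.6]
opening: 0.188
clock: 12.78
eef_pos: [0.4475, -0.1973, 0.0649]
orientation: [0.707, -0.707, 0.017, 0.019]
ft_force: [-2.3, -0.2, 2.8]
opening: 0.185
```

```bash
python3 -m inch '[[[0.8,-0.06,0,0,0,0],[0.8,-0.04,0,0,0,0],[0.8,-0.04,0,0,0,0],[0.8,-0.04,0,0,0,0],[0.8,-0.04,0,0,0,0]]]'; python3 - <<'E'
from h import *
c=cams.capture('side'); save('side11',cv2.resize(c['img'][160:250,230:350],None,fx=6,fy=6,interpolation=cv2.INTER_CUBIC))
c=cams.capture('top'); save('top11',cv2.resize(c['img'][100:240,300:440],None,fx=5,fy=5,interpolation=cv2.INTER_CUBIC))
E
```

```text
clock: 13.4
eef_pos: [0.488, -0.1971, 0.0647]
orientation: [0.707, -0.706, 0.018, 0.019]
ft_force: [-3.1, 0.2, 4.0]
opening: 0.186
```

View pics/side11.png

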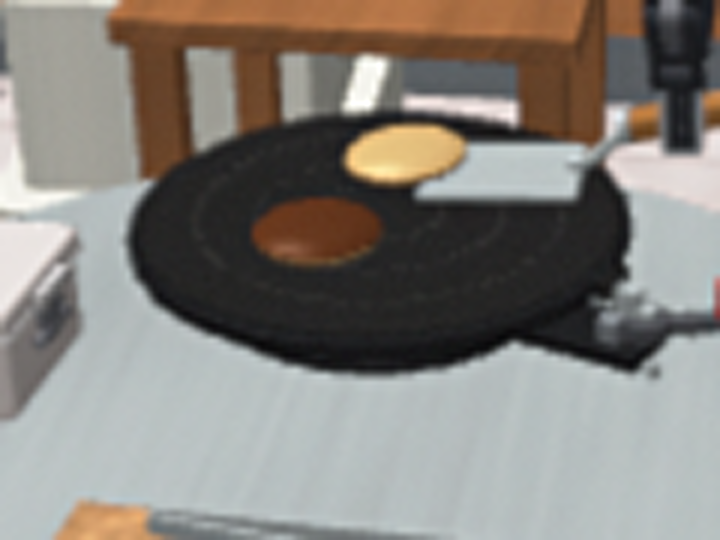

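View pics/top11.png

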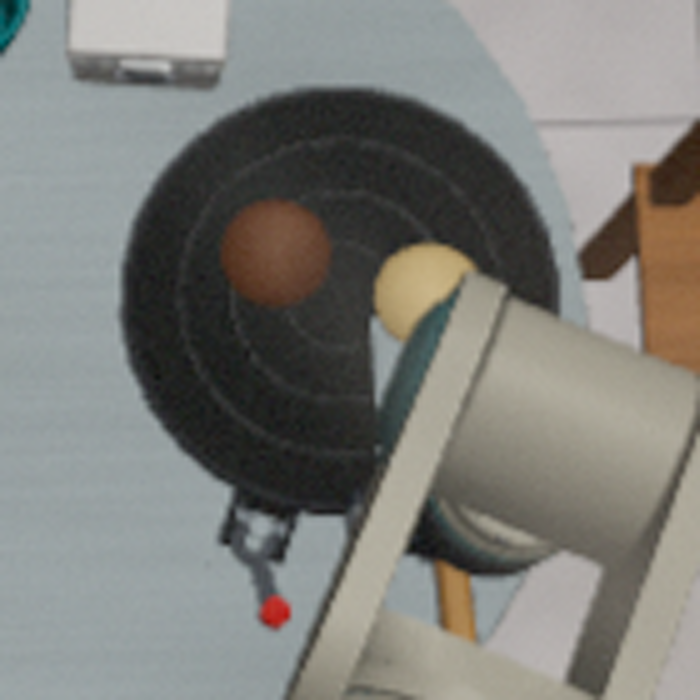

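```bash
python3 -m inch '[[[0.9,-0.08,0,0,0,0],[0.9,-0.05,0,0,0,0],[0.9,-0.05,0,0,0,0],[0.9,-0.05,0,0,0,0],[0.9,-0.05,0,0,0,0]]]'; python3 - <<'E'
from h import *
c=cams.capture('side'); save('side12',cv2.resize(c['img'][160:250,230:350],None,fx=6,fy=6,interpolation=cv2.INTER_CUBIC))
c=cams.capture('top'); save('top12',cv2.resize(c['img'][100:240,300:440],None,fx=5,fy=5,interpolation=cv2.INTER_CUBIC))
E
```

```text
clock: 14.12
eef_pos: [0.5331, -0.197, 0.0651]
orientation: [0.707, -0.706, 0.018, 0.019]
ft_force: [-2.4, -0.3, 2.2]
opening: 0.186
```

View pics/side12.png

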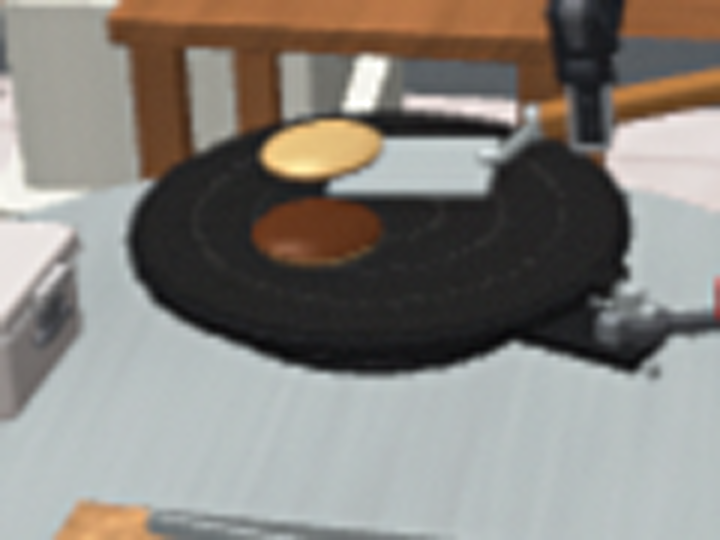

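View pics/top12.png

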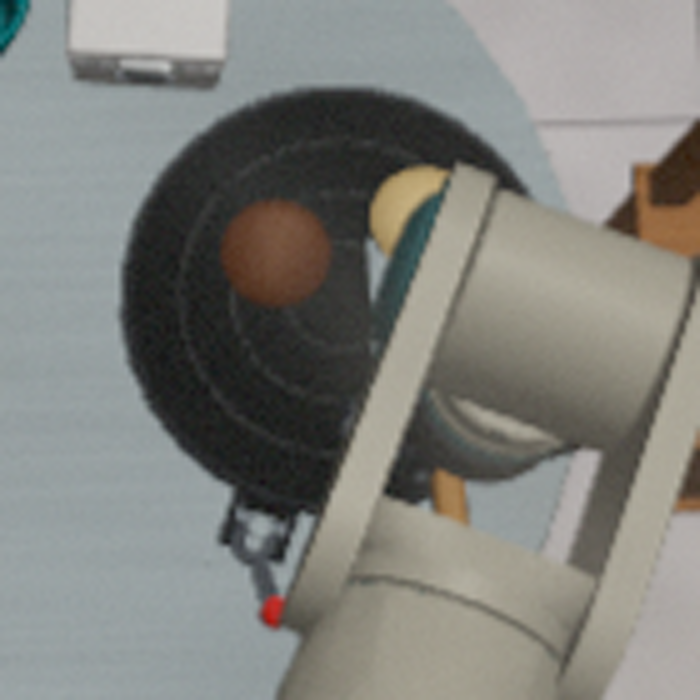

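```bash
python3 -m inch '[[[0,0.23,0,0,0,-1],[0,0.23,0,0,0,-1],[0,0,0,0,0,0]]]'; python3 -m inch '[[[2.2,0,0,0,0,0],[0.8,0,0,0,0,0],[0.2,0,0,0,0,0],[0,0,0,0,0,0]]]'; python3 - <<'E'
from h import *
to((0.5,-.197,.06))
c=cams.capture('side'); save('side13',cv2.resize(c['img'][160:250,230:350],None,fx=6,fy=6,interpolation=cv2.INTER_CUBIC))
c=cams.capture('top'); save('top13',cv2.resize(c['img'][100:240,300:440],None,fx=5,fy=5,interpolation=cv2.INTER_CUBIC))
E
```

```text
clock: 14.6
eef_pos: [0.532, -0.197, 0.0606]
orientation: [0.708, -0.707, 0.005, 0.006]
ft_force: [0.1, 1.4, 0.9]
opening: 0.187
clock: 15.1
eef_pos: [0.5642, -0.197, 0.0602]
orientation: [0.708, -0.707, 0.005, 0.006]
ft_force: [-0.9, -0.1, 4.0]
opening: 0.187
t 15.1 eef [ 0.5642 -0.197   0.0602] q [-0.395  0.383  1.368 -0.005  1.407 -1.967] F [-0.89 -0.14  3.97] op 0.187
M [[1.0, -0.016, -0.002], [0.002, 0.001, 1.0], [-0.016, -1.0, 0.001]]
shift cm [-6.42  0.12  0.01] rot None
```

View pics/side13.png

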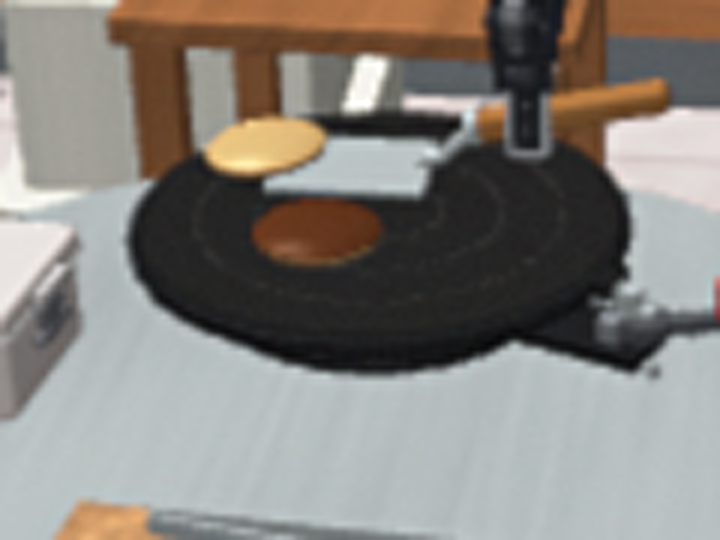

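View pics/top13.png

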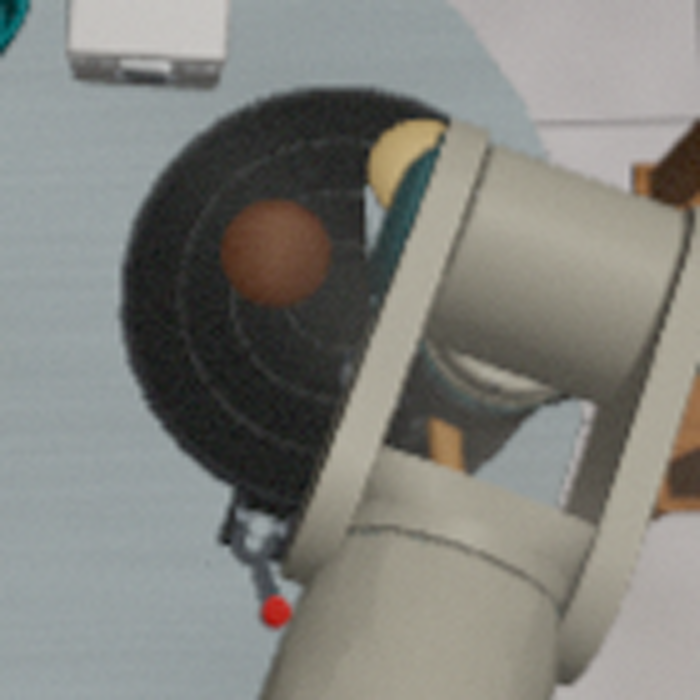

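```bash
python3 -m inch '[[[-0.2,-0.08,0,0,0,0],[-0.4,0,0,0,0,0],[-0.5,0,0,0,0,0],[-0.5,0,0,0,0,0],[-0.4,0,0,0,0,0]]]'; python3 - <<'E'
from h import *
c=cams.capture('side'); save('side14',cv2.resize(c['img'][160:250,230:350],None,fx=6,fy=6,interpolation=cv2.INTER_CUBIC))
c=cams.capture('top'); save('top14',cv2.resize(c['img'][100:240,300:440],None,fx=5,fy=5,interpolation=cv2.INTER_CUBIC))
E
```

```text
clock: 15.82
eef_pos: [0.5438, -0.197, 0.0611]
orientation: [0.708, -0.707, 0.005, 0.007]
ft_force: [0.7, 0.9, 1.2]
opening: 0.181
```

View pics/side14.png

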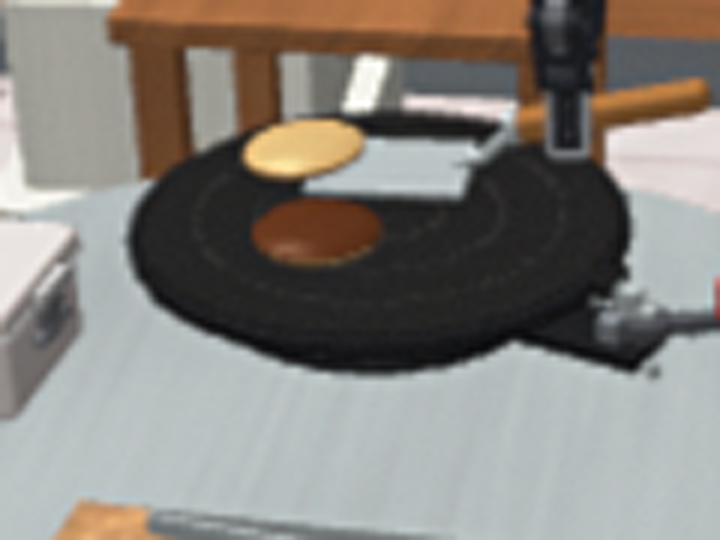

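View pics/top14.png

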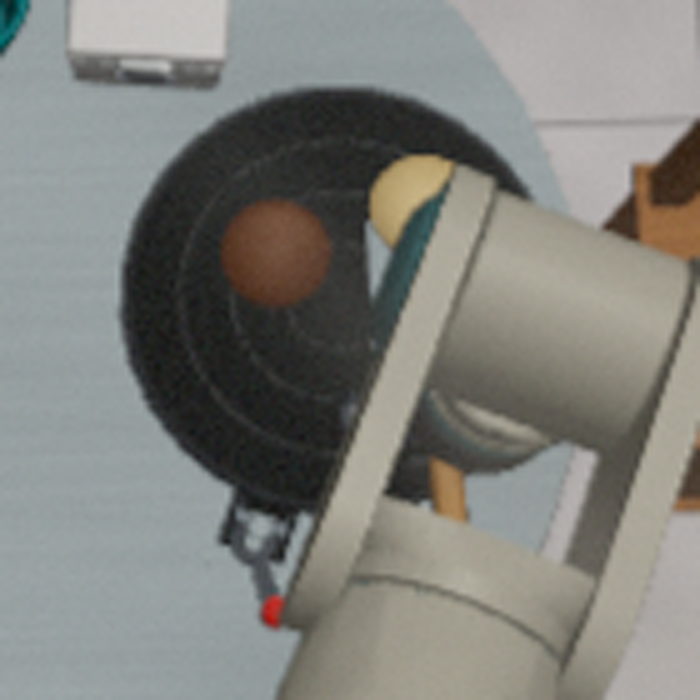

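```bash
python3 -m inch '[[[-0.5,0,0,0,0,0],[-0.8,0,0,0,0,0],[-0.9,0,0,0,0,0],[-0.9,0,0,0,0,0],[-0.9,0,0,0,0,0]]]';  python3 -m inch '[[[-0.9,0,0,0,0,0],[-0.7,0,0,0,0,0],[-0.4,0,0,0,0,0],[0,0,0,0,0,0]]]'; python3 - <<'E'
from h import *
c=cams.capture('side'); save('side15',cv2.resize(c['img'][160:250,230:350],None,fx=6,fy=6,interpolation=cv2.INTER_CUBIC))
c=cams.capture('top'); save('top15',cv2.resize(c['img'][100:240,300:440],None,fx=5,fy=5,interpolation=cv2.INTER_CUBIC))
E
```

```text
clock: 16.55
eef_pos: [0.5034, -0.197, 0.0617]
orientation: [0.708, -0.707, 0.005, 0.007]
ft_force: [0.7, 0.7, -1.5]
opening: 0.186
clock: 17.05
eef_pos: [0.484, -0.1971, 0.0621]
orientation: [0.708, -0.707, 0.005, 0.007]
ft_force: [0.1, -0.0, -2.0]
opening: 0.186
```

View pics/side15.png

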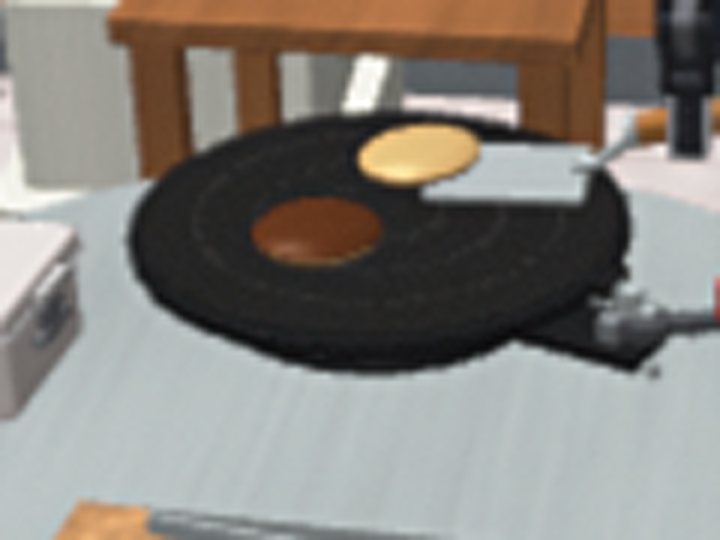

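View pics/top15.png

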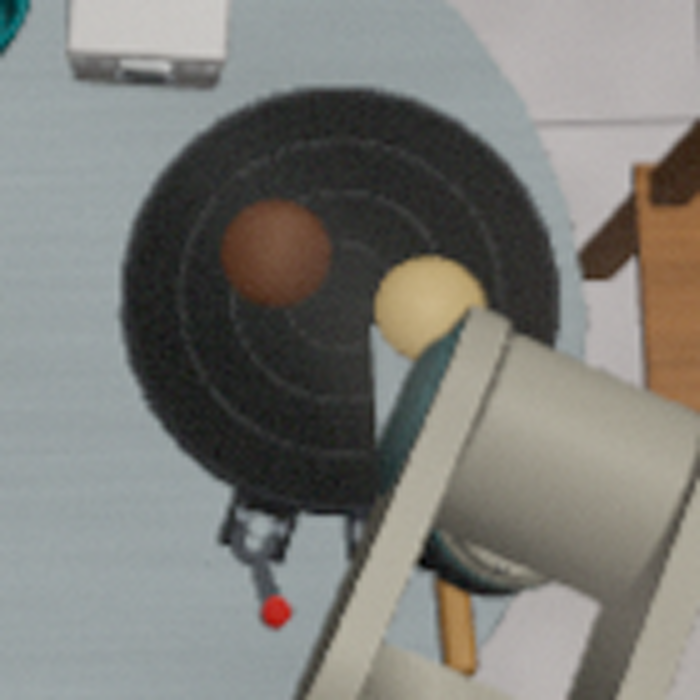

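```bash
python3 -m inch '[[[-0.5,0,0,0,0,0],[-0.4,0,0,0,0,0],[0,0,0,0,0,0]]]';  python3 - <<'E'
from h import *
c=cams.capture('side'); save('side16',cv2.resize(c['img'][160:250,230:350],None,fx=6,fy=6,interpolation=cv2.INTER_CUBIC))
c=cams.capture('top'); save('top16',cv2.resize(c['img'][100:240,300:440],None,fx=5,fy=5,interpolation=cv2.INTER_CUBIC))
E
python3 -m inch '[[[0.1,-0.4,0,0,0,0],[0.1,-0.4,0,0,0,0],[0.15,-0.4,0,0,0,0],[0,0,0,0,0,0]]]'
python3 - <<'E'
from h import *
c=cams.capture('side'); save('side17',cv2.resize(c['img'][160:250,230:350],None,fx=6,fy=6,interpolation=cv2.INTER_CUBIC))
c=cams.capture('top'); save('top17',cv2.resize(c['img'][100:240,300:440],None,fx=5,fy=5,interpolation=cv2.INTER_CUBIC))
a=cv2.imread('pics/side16.png');b=cv2.imread('pics/side17.png');
t=[cv2.imread('pics/top%d.png'%k)[200:480,150:510] for k in (16,17)]
cv2.imwrite('pics/s1617.png',cv2.resize(np.vstack([np.hstack([x[0:300,200:560] for x in (a,b)]),np.hstack(t)]),(720,580)))
E
```

```text
clock: 17.52
eef_pos: [0.475, -0.1971, 0.0623]
orientation: [0.708, -0.707, 0.005, 0.007]
ft_force: [0.3, 1.1, -1.8]
opening: 0.185
clock: 18.12
eef_pos: [0.4794, -0.1972, 0.0748]
orientation: [0.707, -0.707, 0.005, 0.006]
ft_force: [0.2, 0.4, -0.4]
opening: 0.188
```

View pics/s1617.png

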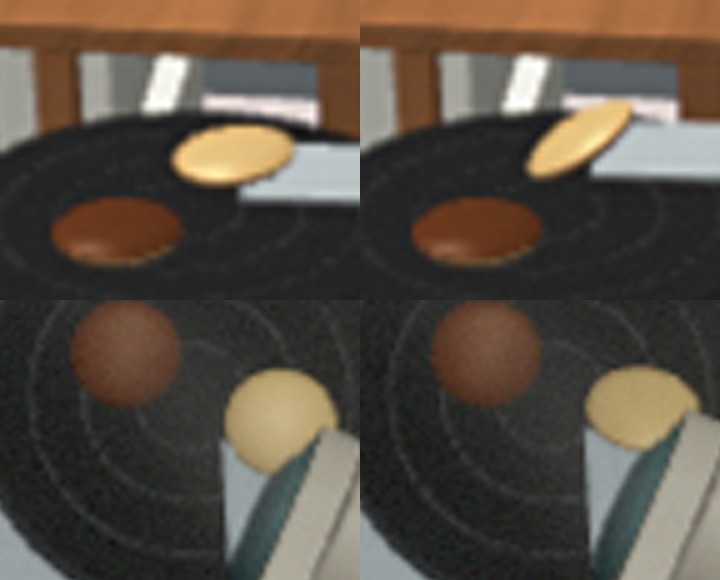

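```bash
python3 -m inch '[[[0.4,-0.7,0,0,0,0],[0.45,-0.7,0,0,0,0],[0.5,-0.4,0,0,0,0],[0,0,0,0,0,0]]]'
python3 - <<'E'
from h import *
c=cams.capture('side'); a=cv2.resize(c['img'][160:240,230:350],None,fx=6,fy=6,interpolation=cv2.INTER_CUBIC)
c=cams.capture('top'); b=cv2.resize(c['img'][120:200,320:440],None,fx=6,fy=6,interpolation=cv2.INTER_CUBIC)
save('s18',cv2.resize(np.vstack([a,b]),None,fx=.6,fy=.6))
E
```

```text
clock: 18.73
eef_pos: [0.4934, -0.1972, 0.0926]
orientation: [0.707, -0.707, 0.005, 0.006]
ft_force: [-0.6, -0.5, -1.1]
opening: 0.187
```

View pics/s18.png

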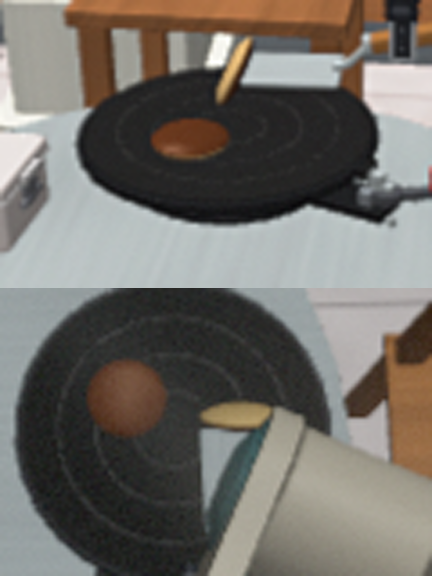

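```bash
python3 -m inch '[[[0.7,-0.35,0,0,0,0],[0.8,-0.2,0,0,0,0],[0.8,0,0,0,0,0],[0.8,0,0,0,0,0],[0.6,0,0,0,0,0]]]'
python3 - <<'E'
from h import *
c=cams.capture('side'); a=cv2.resize(c['img'][160:240,230:350],None,fx=6,fy=6,interpolation=cv2.INTER_CUBIC)
c=cams.capture('top'); b=cv2.resize(c['img'][120:200,320:440],None,fx=6,fy=6,interpolation=cv2.INTER_CUBIC)
save('s19',cv2.resize(np.vstack([a,b]),None,fx=.6,fy=.6))
E
```

```text
clock: 19.45
eef_pos: [0.5304, -0.197, 0.0968]
orientation: [0.708, -0.707, 0.005, 0.007]
ft_force: [-0.6, -0.1, -1.4]
opening: 0.184
```

View pics/s19.png

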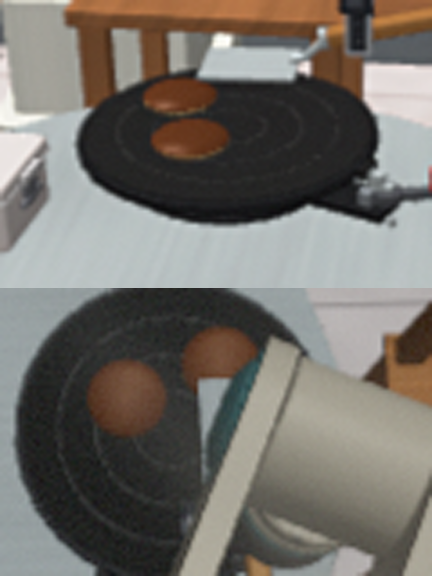

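The cake has turned over. I'll back the spatula away and check where the cake came to rest.

```bash
python3 -m inch '[[[-1,-2,0,0,0,0],[-2,-3,0,0,0,0],[-4,-1,0,0,0,0],[-4,0,0,0,0,0],[-3,0,0,0,0,0]]]'
python3 - <<'E'
from h import *
c=cams.capture('top'); save('top20',cv2.resize(c['img'][100:240,300:440],None,fx=5,fy=5,interpolation=cv2.INTER_CUBIC))
P=cloud(c); hsv=cv2.cvtColor(c['img'],cv2.COLOR_RGB2HSV)
for x in models.find_in(c,'cake')[:4]: print(np.round(x['bbox'],1),x['score'],px2w(c,(x['bbox'][0]+x['bbox'][2])/2,(x['bbox'][1]+x['bbox'][3])/2,.05).round(4))
H,S,V=hsv[...,0],hsv[...,1],hsv[...,2]
m=((S>110)&(H<15)&(V>50)).astype(np.uint8); m[:110]=0;m[195:]=0;m[:,:325]=0;m[:,410:]=0
n,l,s,ce=cv2.connectedComponentsWithStats(m)
for i in range(1,n):
    if s[i,4]>50: print(s[i],px2w(c,*ce[i],.049).round(4), np.median(P[l==i],0).round(4))
h=np.radians(-5.7); Rt=np.array([[np.cos(h),0,-np.sin(h)],[np.sin(h),0,np.cos(h)],[0,-1,0]])
to((.5803,.1616,.12),Rt)
E
```

```text
clock: 20.18
eef_pos: [0.3895, -0.1974, 0.1595]
orientation: [0.707, -0.707, 0.005, 0.006]
ft_force: [-0.1, -1.1, 0.0]
opening: 0.186
[367.8 129.3 391.8 149.8] 0.77 [ 0.6871 -0.183   0.05  ]
[341.7 142.3 367.4 159.9] 0.63 [ 0.6557 -0.1108  0.05  ]
[371 131  21  21 357] [ 0.6837 -0.1864  0.049 ] [ 0.682  -0.185   0.0536]
[344 140  22  21 351] [ 0.6591 -0.1105  0.049 ] [ 0.6579 -0.1096  0.0531]
t 20.27 eef [ 0.3891 -0.1975  0.1595] q [-0.549 -0.157  1.746 -0.008  1.568 -2.12 ] F [-0.07  0.05 -1.27] op 0.186
M [[1.0, -0.017, -0.0], [0.0, 0.001, 1.0], [-0.017, -1.0, 0.001]]
shift cm [19.2   3.66 35.9 ] rot [-0.   5.7 -1. ]
```

View pics/top20.png

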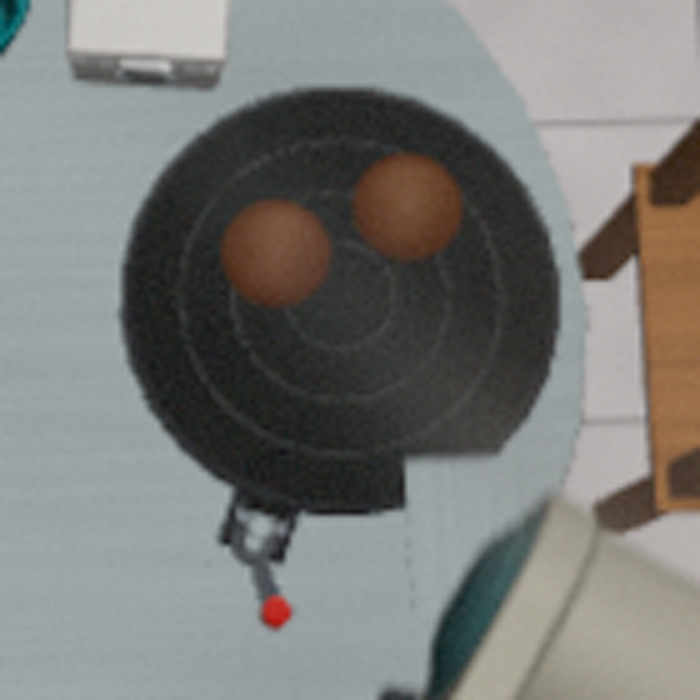

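```bash
python3 -m inch '[[[2.7,0.1,5.1,0,0,0],[2.7,0.1,5.1,0,0,0],[2.7,0.1,5.1,0,0,0],[2.7,0.1,5.1,0,0,0],[2.7,0.1,5.1,0,0,0]]]'; python3 -m inch '[[[2.7,0.5,5.1,0,0,0],[2.7,0.5,5.1,0,0,0],[0,1.5,0,0,5.7,0],[0,0,0,0,0,-1],[0,0,0,0,0,0]]]'
python3 - <<'E'
from h import *
h=np.radians(-5.7); Rt=np.array([[np.cos(h),0,-np.sin(h)],[np.sin(h),0,np.cos(h)],[0,-1,0]])
to((.5803,.1616,.0206),Rt)
c=cams.capture('side'); save('side21',cv2.resize(c['img'][160:310,200:400],None,fx=4,fy=4,interpolation=cv2.INTER_CUBIC))
E
```

```text
clock: 20.9
eef_pos: [0.5264, 0.06, 0.1523]
orientation: [0.708, -0.707, 0.005, 0.006]
ft_force: [-0.7, -1.3, -1.0]
opening: 0.187
clock: 21.52
eef_pos: [0.5788, 0.1597, 0.1272]
orientation: [-0.706, 0.706, -0.033, 0.035]
ft_force: [-0.3, -0.2, -1.2]
opening: 0.191
t 21.52 eef [0.5788 0.1597 0.1272] q [ 2.080e-01  3.160e-01  1.312e+00 -1.000e-03  1.512e+00 -1.266e+00] F [-0.26 -0.17 -1.25] op 0.191
M [[0.995, 0.002, 0.096], [-0.096, -0.0, 0.995], [0.002, -1.0, -0.0]]
shift cm [ 0.12 10.66  0.2 ] rot [0.  0.2 0.1]
```

View pics/side21.png

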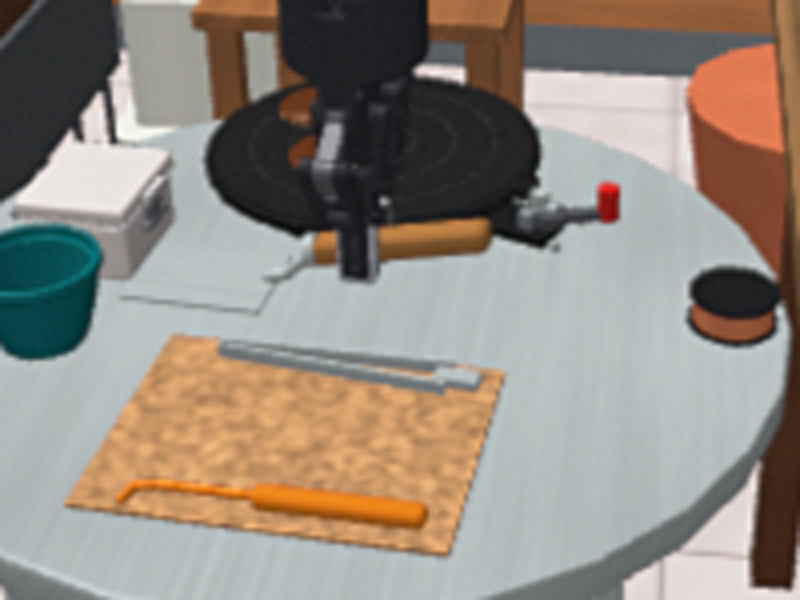

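Everything is in the expected place. I'll lower to just above contact, then touch down gently.

```bash
python3 -m inch '[[[0.1,4,0.2,0,0,0],[0,3.5,0,0,0,0],[0,2.2,0,0,0,0],[0,0.5,0,0,0,0],[0,0,0,0,0,0]]]'; python3 -m inch '[[[0,0.3,0,0,0,0],[0,0,0,0,0,0]]]'
```

```text
clock: 22.2
eef_pos: [0.5806, 0.1617, 0.0259]
orientation: [0.706, -0.706, 0.034, -0.035]
ft_force: [0.2, -0.0, -1.2]
opening: 0.187
clock: 22.45
eef_pos: [0.5803, 0.1619, 0.0223]
orientation: [-0.706, 0.706, -0.034, 0.035]
ft_force: [-0.9, -0.7, -0.9]
opening: 0.186
```

```bash
python3 -m inch '[[[0,0.15,0,0,0,0],[0,0,0,0,0,0]]]'; python3 -m inch '[[[0,0.08,0,0,0,0],[0,0,0,0,0,0]]]'
```

```text
clock: 22.7
eef_pos: [0.5804, 0.1619, 0.0209]
orientation: [-0.706, 0.706, -0.034, 0.035]
ft_force: [-1.0, -0.4, 3.0]
opening: 0.185
clock: 22.95
eef_pos: [0.5805, 0.162, 0.0206]
orientation: [0.706, -0.706, 0.034, -0.035]
ft_force: [-3.9, -0.8, 7.6]
opening: 0.185
```

```bash
python3 -m inch '[[[0,-0.08,0,0,0,0],[0,0,0,0,0,0],[0,0,0,0,0,0]]]' 0 40; python3 -m inch '[[[0,-1.5,0,0,0,0],[0,-4,0,0,0,0],[0,-5,0,0,0,0],[-4,-3,0,0,0,0],[-4,0,0,0,0,0]]]'
python3 - <<'E'
from h import *
o,e,M=st(); print(o['clock'],e.round(3),o['ft_force'].round(2),o['opening'])
c=cams.capture('side'); save('side22',cv2.resize(c['img'][160:310,200:400],None,fx=4,fy=4,interpolation=cv2.INTER_CUBIC))
w=cams.capture('wrist'); save('w22',w['img'])
c=cams.capture('top'); save('top22',cv2.resize(c['img'][80:240,225:425],None,fx=4,fy=3.7,interpolation=cv2.INTER_CUBIC))
E
```

```text
clock: 23.32
eef_pos: [0.5798, 0.1618, 0.0198]
orientation: [-0.706, 0.706, -0.034, 0.035]
ft_force: [-0.9, 0.4, 0.2]
opening: 0.496
clock: 23.95
eef_pos: [0.501, 0.1701, 0.1595]
orientation: [0.707, -0.706, 0.032, -0.037]
ft_force: [-0.7, 1.1, -0.5]
opening: 0.499
23.95 [0.501 0.17  0.159] [-0.7   1.06 -0.54] 0.4985269765206269
```

View pics/side22.png

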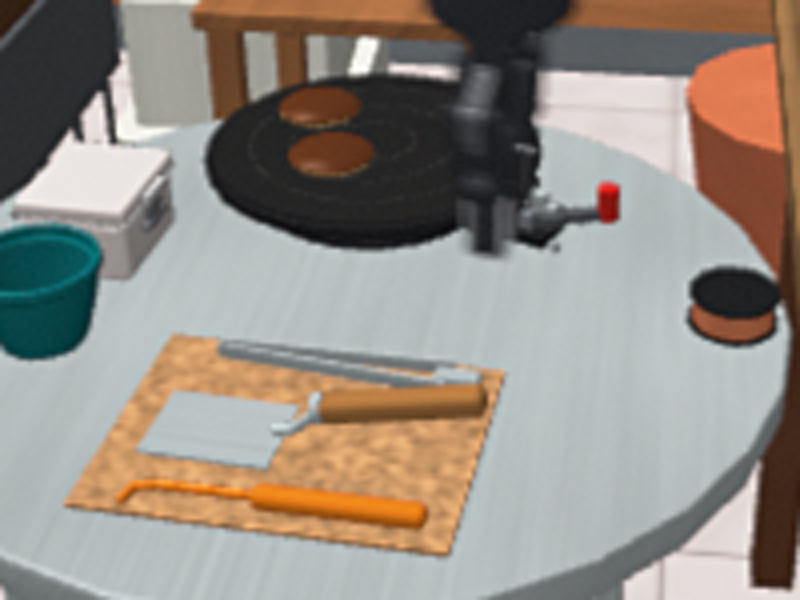

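View pics/top22.png

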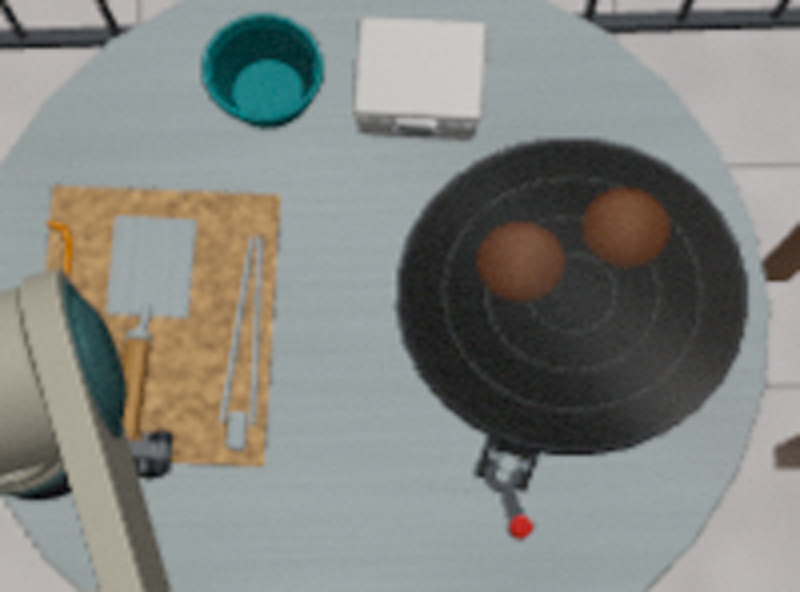

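The final pictures show the spatula flat on the mat and released, both cakes dark and flat on the wheel, and the knob at (519,525) in the locked position. I'm letting the arm settle, then handing in.

```bash
python3 -m inch '[[[0,0,0,0,0,0],[0,0,0,0,0,0]]]'; python3 -c "
from workcell import job
print(job.close_job())"
```

```text
clock: 24.35
eef_pos: [0.501, 0.1695, 0.1552]
orientation: [-0.706, 0.706, -0.034, 0.035]
ft_force: [0.2, -0.1, 0.5]
opening: 0.503
the job is handed in; nothing more can be done
None
```

I locked the brake, turned the pale cake over with the larger spatula, laid the spatula back on the mat and let go. I handed the job in at 24.4 s; it reports no verdict.

**What went wrong on the way:**
- **Brake:** the first push slid off the outer side of the knob and left the lever at mid-travel, with about 27 N on the fingers. A second push further in snapped it home.
- **Cake:** the blade did not slide fully under, and the cake slid about 70 mm across the wheel with it. I drew it back, tipped it up on its far rim and pushed it over.

**Last checks:**
- **Cake:** flat and dark face up at about (0.684, -0.186), roughly 67 mm from the wheel's axis.
- **Other cake:** at about (0.659, -0.111), unmoved within measurement error.
- **Brake:** the lever shows locked in the top view.
- **Spatula:** flat on the mat and released, with the gripper clear of it.
- **Other objects:** none that show in the last pictures looks moved; the paste jar was outside the crops I viewed at the end.

No check failed or disagreed at the end.

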